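Clear the stale rusks and brush out the larder canisters

TASK

Clear out the stale rusks: tip every one from the tray into the grey compost caddy and set the empty tray back upright in the middle of its cork mat. Brush out each canister that is there with the long brush, white first, then green, then blue, taking its tip right down to the floor and back up to the mouth at least twice in each, and hang the brush back upright in its pot. Slide every canister straight back until it stands flush against the front of the low spice cabinet, the face towards the robot, with no gap, and do not disturb the funnel or the spurtle.

Things in the scene. Friction and masses are not known exactly. Their poses are not given: they have to be found in the camera images.
- cabinet: low oak spice cabinet, fixed, 120 deep (x) x 400 wide (y) x 88 high; origin at the centre of its underside; its flat front face, towards the robot, is the plane x = -60 mm of its own frame; it may be turned a little
- pot: fixed square blue brush pot, 72 x 72 outside, 60 x 60 inside, 105 high, floor 6 thick; origin at the centre of its underside, z up
- brush: bottle brush, 90 g, 193 long; origin at the bristle tip, z along it to the handle end. From the tip: soft bristles 52 across up to 90 (they give way; only a 16 core is stiff), hub 44 across to 98, orange guard disc 76 across to 103, then square orange handle 16 x 16, flats along x and y, to 193. It starts upright in the pot, hung by the disc on the rim, tip 7 above the worktop
- bin: fixed grey compost caddy, open on top, 190 x 190 and 120 high, walls 6; origin at the centre of its underside
- mat: fixed cork mat 240 (x) x 200 (y), 3 thick; origin at the centre of its underside
- tray: aluminium pouring tray, 250 g, on the mat; origin under its base. Floor 5 thick, x -45 to 65; at the front (-x) a 12 degree ramp rises to the pouring lip at x -90, z 15; side walls 38 high, 108 wide over all. At the back a wooden grip board, 12 thick (x 53 to 65), 84 wide (y), upright to z 85: hold it across its thickness
- rusk1: stale rusk 1 in the tray, a hard brown chunk 30 x 26 x 20 high, 20 g, origin at the centre of its underside; may be absent
- rusk2: stale rusk 2 in the tray, a hard brown chunk 30 x 26 x 20 high, 20 g, origin at the centre of its underside; may be absent
- rusk3: stale rusk 3 in the tray, a hard brown chunk 30 x 26 x 20 high, 20 g, origin at the centre of its underside; may be absent
- rusk4: stale rusk 4 in the tray, a hard brown chunk 30 x 26 x 20 high, 20 g, origin at the centre of its underside; may be absent
- rusk5: stale rusk 5 in the tray, a hard brown chunk 30 x 26 x 20 high, 20 g, origin at the centre of its underside; may be absent
- can_white: open square storage canister, white plastic, 66 x 66 and 90 high, walls and floor 4 thick (inside 58 x 58, 86 deep), 350 g give or take a third, loose; origin at the centre of its underside, z up, x and y along its sides; slides over the worktop when pushed; may be absent
- can_green: open square storage canister, green plastic, 66 x 66 and 90 high, walls and floor 4 thick (inside 58 x 58, 86 deep), 350 g give or take a third, loose; origin at the centre of its underside, z up, x and y along its sides; slides over the worktop when pushed; may be absent
- can_blue: open square storage canister, blue plastic, 66 x 66 and 90 high, walls and floor 4 thick (inside 58 x 58, 86 deep), 350 g give or take a third, loose; origin at the centre of its underside, z up, x and y along its sides; slides over the worktop when pushed; may be absent
- funnel: bystander: grey silicone funnel, standing mouth down, 72 across, 85 high; origin at the centre of its underside
- spurtle: bystander: beech spurtle, a stick 18 thick and 245 long lying on the worktop along its x; origin under its middle
Not all that is in view belongs to the job. There is more than one size of the can_blue; the job needs the smallest.

How it is judged (in metres and radians):
On the way, in this order (a step that is already met when the one before it is completed fails the run):
1. brush tip down by the floor of the white canister (x of brush in the frame of can_white between -0.029 and 0.029 m and y of brush in the frame of can_white between -0.029 and 0.029 m and z of brush in the frame of can_white between 0 and 0.024 m), for 0.05 s.
2. brush drawn up to the mouth of the white canister (x of brush in the frame of can_white between -0.029 and 0.029 m and y of brush in the frame of can_white between -0.029 and 0.029 m and z of brush in the frame of can_white between 0.06 and 0.115 m), for 0.05 s.
3. brush down to the floor of the white canister again (all of step 1), for 0.05 s.
4. brush tip down by the floor of the green canister (x of brush in the frame of can_green between -0.029 and 0.029 m and y of brush in the frame of can_green between -0.029 and 0.029 m and z of brush in the frame of can_green between 0 and 0.024 m), for 0.05 s.
5. brush drawn up to the mouth of the green canister (x of brush in the frame of can_green between -0.029 and 0.029 m and y of brush in the frame of can_green between -0.029 and 0.029 m and z of brush in the frame of can_green between 0.06 and 0.115 m), for 0.05 s.
6. brush down to the floor of the green canister again (all of step 4), for 0.05 s.
7. brush tip down by the floor of the blue canister (x of brush in the frame of can_blue between -0.029 and 0.029 m and y of brush in the frame of can_blue between -0.029 and 0.029 m and z of brush in the frame of can_blue between 0 and 0.024 m), for 0.05 s.
8. brush drawn up to the mouth of the blue canister (x of brush in the frame of can_blue between -0.029 and 0.029 m and y of brush in the frame of can_blue between -0.029 and 0.029 m and z of brush in the frame of can_blue between 0.06 and 0.115 m), for 0.05 s.
9. brush down to the floor of the blue canister again (all of step 7), for 0.05 s.
At the end, for the whole second after the job is handed in: Rusks all in the caddy; canisters upright, a side flat on the cabinet front (gap under 3.5 mm, turn under 0.05 rad, centre within 180 mm of its middle); brush hung upright in the pot (15 mm of its axis, tip under 13 mm high); tray upright on the mat (50 mm of its centre); all at rest (x of rusk1 in the frame of bin between -0.09 and 0.09 m and y of rusk1 in the frame of bin between -0.09 and 0.09 m and height (world z) of each of rusk1, rusk2, rusk3, rusk4, rusk5 below 0.11 m and linear speed of each of rusk1, rusk2, rusk3, rusk4, rusk5 below 0.05 m/s and x of rusk2 in the frame of bin between -0.09 and 0.09 m and y of rusk2 in the frame of bin between -0.09 and 0.09 m and x of rusk3 in the frame of bin between -0.09 and 0.09 m and y of rusk3 in the frame of bin between -0.09 and 0.09 m and x of rusk4 in the frame of bin between -0.09 and 0.09 m and y of rusk4 in the frame of bin between -0.09 and 0.09 m and x of rusk5 in the frame of bin between -0.09 and 0.09 m and y of rusk5 in the frame of bin between -0.09 and 0.09 m and x of can_white in the frame of cabinet between -0.0965 and -0.0905 m and y of can_white in the frame of cabinet between -0.18 and 0.18 m and angle between each of can_white, can_green, can_blue's own z axis and vertical below 0.05 rad and linear speed of each of can_white, can_green, can_blue, tray below 0.02 m/s and (angle between the x axis of can_white and the x axis of cabinet, either way round below 0.05 rad or angle between the y axis of can_white and the x axis of cabinet, either way round below 0.05 rad) and x of can_green in the frame of cabinet between -0.0965 and -0.0905 m and y of can_green in the frame of cabinet between -0.18 and 0.18 m and (angle between the x axis of can_green and the x axis of cabinet, either way round below 0.05 rad or angle between the y axis of can_green and the x axis of cabinet, either way round below 0.05 rad) and x of can_blue in the frame of cabinet between -0.0965 and -0.0905 m and y of can_blue in the frame of cabinet between -0.18 and 0.18 m and (angle between the x axis of can_blue and the x axis of cabinet, either way round below 0.05 rad or angle between the y axis of can_blue and the x axis of cabinet, either way round below 0.05 rad) and horizontal distance between brush and pot below 0.015 m and height (world z) of brush below 0.013 m and angle between brush's own z axis and vertical below 0.08 rad and horizontal distance between tray and mat below 0.05 m and angle between tray's own z axis and vertical below 0.06 rad and height (world z) of tray below 0.008 m); the robot touches nothing.
It fails at once if the funnel is moved by more than 30 mm or knocked over (distance of funnel from where it was at the start of the episode above 0.03 m or angle between funnel's own z axis and vertical above 0.5 rad).
It fails at once if the spurtle is moved by more than 30 mm or knocked over (distance of spurtle from where it was at the start of the episode above 0.03 m).
Of rusk1, rusk2, rusk3, rusk4, rusk5 only 3 to 5 are there at a start; the rules pass over those that are not, and their reading is None.
Of can_white, can_green, can_blue only 2 to 3 are there at a start; the rules pass over those that are not, and their reading is None.
At some moment in a run one of can_white, can_green, can_blue, tray may be knocked a few centimetres aside while the robot is not near it.
It also fails if it takes over 210 s, if anything falls off the work surface, if the arm or the gripper's body presses on something with over 40 N, if the wrist force passes 120 N, or if a joint passes its speed limit or range.

ROBOT

A 6-joint arm with a two-finger parallel gripper is mounted at the origin on the work surface. World frame = base frame: x ahead of the robot, y to its left, z up, the work surface at z = 0. Lengths are in mm, angles in degrees, forces in N, time in s.
With the tool pointing down it reaches from about 350 to 850 mm from the base axis. Payload 8.1 kg.
Tool frame: the origin (TCP) lies midway between the tips of the shut fingers; the grasp point (between the pads) lies 19 mm behind it (r.pinch_z is the distance from the TCP to the grasp point, in mm); z points along the fingers, y is the line along which they close (so a half turn about z gives the same grasp; the last joint's range is limited). The gripper opens to 85 mm and grips with 20 to 120 N. Pads are 22 mm wide; open, the fingers measure 114 mm over their backs; the gripper's body (76 mm by 85 mm) begins 54 mm behind the grasp point. The pads swing forward as they close: fully open they stand 13 mm farther back than shut.
Start: joints at [62.716, 7.471, 85.268, -0, 87.261, -4.893], TCP at [228.536, 554.776, 231.292] pointing down, gripper open.
Joint ranges: [-169.43, 169.43], [-51.17, 129.36], [1.28, 143.12], [-76.62, 256.62], [0, 156.53], [-152.29, 152.29]. Speed limits (degrees/s): [136.94, 136.94, 159.86, 180, 180, 180].

INTERFACE

Orientations are given as [roll, pitch, yaw] about the fixed x, y, z axes, in that order (R = Rz(yaw) Ry(pitch) Rx(roll)).
In Python, from bench import r gives the robot as it stands.
- The arm moves only by the shell command python3 -m jog 'ROWS' [OPENING] [FORCE]. ROWS is JSON, one flat list of numbers, 6 for each row, row after row: the shift along the tool's x, y, z in m, then the turn, a rotation vector about the tool's x, y, z in rad. A call has 1 to 8 rows; each row is the pose to reach, as a shift and turn from the pose commanded when the call began, along the tool's axes at that moment; what a row does not reach only later rows make up. A row lasts 1/8 s, in which the tool goes at most 62.5 mm and 10.7 degrees, less where a joint would pass 70% of its speed; a pose out of reach is approached as far as the arm can. A call with a gripper value outside its range is refused whole. OPENING is the opening, from -1 (shut) to 1 (fully open), set as the call begins (- or left out, the last holds). The fingers move at their own pace and stop on an object; FORCE is the grip in N (left out, the last holds). Time passes only in rows, so rows that repeat a pose let the fingers close. It gives the time, the measured TCP pose, the force, the opening and the grip force at its end, in the units of the state.
- r.sense(): the state, without advancing time (a new reading comes with each control period).
- r.snapshot(name): name is "scene" or "top" or "wrist"; returns a dict with "pixels" (420x560x3 uint8, red, green, blue), "range_z" (420x560 float32, mm along the optical axis (not along the pixel's ray), 0 where there is no reading), "K" (3x3 intrinsics, pixels), "rvec" (rotation vector, rad) and "tvec" (3), from world to camera coordinates, as OpenCV has them. Camera axes: x right, y down, z forward; pixel columns grow to the right and rows downward; lengths in mm; the calibration is good to about 2 mm. A picture is of the moment at which its call begins.
- r.hand_in(): hands the job in; it is judged then, once.
Trained networks look in a picture, given as the dict that the camera call returned (one of the last four; its "shot" number tells which), for a name from the list of things; names that differ only in an ending like _2 or _b are one class to them, and where a whole thing is asked for, a point or a joint stands for the part that bears it (a point fixed in the world has none). Each returns a list of dicts, best first, with "score" (0 to 1); they miss things now and then, are a little off and sometimes report something else, mostly with a low value. They report only what shows in the picture. A call takes as long as a camera call. They do not tell look-alikes from the thing itself.
- r.look_for(picture, target): "bbox" ([left, top, right, bottom] in pixels, round what is visible of it).
- r.outline_of(picture, target): "region" (420x560 bool, what is visible of it) and "bbox" ([left, top, right, bottom] in pixels, round what is visible of it).
The state is a dict: "time": time; "joint_pos": joint angles; "qd": joint speeds; "joint_efforts": joint torques, N m; "tool_pos": TCP position; "tcp_rot": TCP orientation; "ft_force": force on the tool from outside, world axes, zero at the start; "wrist_torque": the same for the moment, N m; "finger_gap": finger opening in mm; "grip_force": force on a finger pad.
Only numpy, scipy, OpenCV 4.12 (cv2) and the standard library are available. Lean on these libraries where they do the work, as an engineer would, in place of code of your own. Each camera call takes 0.05 s, during which the arm holds its last target. There are 200 camera calls.

## Working session

There is one attempt and no reset: what is moved stays moved. The work goes in short steps, Python scripts to look and compute and a shell command to move; the robot and the scene stay as the last step left them, time stands still between calls to the robot, and variables do not carry over. Pictures are saved under pics/ and viewed, at most 14 in all, crops included, and the job is handed in when it is done.

```bash
ls; mkdir -p pics
cat > h.py <<'E'
from bench import r
import numpy as np, cv2
from scipy.spatial.transform import Rotation as Ro
def cloud(p):
    z=p["range_z"].astype(float); K=np.array(p["K"]); h,w=z.shape
    u,v=np.meshgrid(np.arange(w),np.arange(h))
    c=np.stack([(u-K[0,2])/K[0,0]*z,(v-K[1,2])/K[1,1]*z,z],-1)
    R=cv2.Rodrigues(np.array(p["rvec"],float))[0]
    W=(c-np.array(p["tvec"]).ravel())@R
    W[z<=0]=np.nan
    return W
def save(p,n): cv2.imwrite("pics/"+n+".png",cv2.cvtColor(p["pixels"],cv2.COLOR_RGB2BGR))
E
cat > a.py <<'E'
from h import *
for cam in ["top","scene"]:
    p=r.snapshot(cam); save(p,cam); W=cloud(p); np.save(cam+".npy",W)
    print(cam,np.round(p["K"],1).tolist(),np.round(p["tvec"],0).ravel())
    for n in ["cabinet","pot","brush","bin","mat","tray","rusk1","can_white","can_green","can_blue","funnel","spurtle"]:
        for o in r.outline_of(p,n)[:5]:
            m=o["region"]; q=W[m]; q=q[~np.isnan(q[:,0])]
            if len(q)<5: continue
            zt=np.percentile(q[:,2],97); t=q[q[:,2]>zt-6]
            rect=cv2.minAreaRect(t[:,:2].astype(np.float32))
            print(n,round(o["score"],2),np.round(o["bbox"]).astype(int),"ztop %.0f"%zt,"rect",np.round(rect[0]),np.round(rect[1]),round(rect[2],1))
print(r.sense())
E
python3 a.py
```

```text
pics
top [[449.7, 0.0, 276.9], [0.0, 449.7, 209.5], [0.0, 0.0, 1.0]] [ 27. 550. 965.]
cabinet 0.83 [193 107 375 179] ztop 91 rect [705.  -1.] [126. 404.] 1.7
pot 0.61 [394 142 444 193] ztop 106 rect [ 639. -313.] [72. 72.] 16.4
pot 0.5 [138 240 150 256] ztop 32 rect [478. 319.] [26. 23.] 4.1
pot 0.49 [213 192 248 231] ztop 91 rect [549. 116.] [67. 66.] 6.6
brush 0.6 [407 143 444 177] ztop 199 rect [ 638. -313.] [15. 15.] 23.7
bin 0.73 [406 200 520 305] ztop 120 rect [ 439. -382.] [192. 191.] 79.6
bin 0.56 [272 192 304 228] ztop 91 rect [545.  -5.] [67. 66.] 6.4
mat 0.59 [ 74 201 198 333] ztop 7 rect [439. 347.] [242. 203.] 26.2
mat 0.2 [140 238 147 255] ztop 32 rect [478. 320.] [29. 24.] 5.0
tray 0.71 [125 254 137 266] ztop 31 rect [443. 345.] [28. 24.] 7.8
rusk1 0.69 [115 266 128 283] ztop 32 rect [411. 370.] [29. 26.] 16.2
rusk1 0.59 [126 258 139 270] ztop 31 rect [444. 345.] [29. 25.] 0.5
rusk1 0.58 [136 240 151 256] ztop 32 rect [478. 321.] [29. 26.] 5.0
rusk1 0.53 [143 263 158 277] ztop 32 rect [428. 306.] [29. 26.] 23.8
can_white 0.87 [274 190 302 232] ztop 91 rect [545.  -5.] 
[... 2073 characters left out ...]
.] [206. 296.] 80.8
{'time': 1.3, 'joint_pos': array([ 6.27145570e+01,  7.46833896e+00,  8.52681621e+01, -4.67745599e-06,
        8.72601451e+01, -4.89232231e+00]), 'qd': array([0.00351677, 0.02881963, 0.03025791, 0.08161837, 0.00818206,
       0.05908868]), 'joint_efforts': array([-4.73546970e-04, -5.69312704e+01, -5.00857866e+01, -2.55102623e-04,
        1.18824293e-03, -8.29939637e-06]), 'tool_pos': array([228.55374252, 554.77793076, 231.31824601]), 'tcp_rot': array([1.79996659e+02, 2.90686331e-04, 1.57606880e+02]), 'ft_force': array([-0.7194659 ,  0.0292495 , -0.12652229]), 'wrist_torque': array([ 0.02988135,  0.01045626, -0.08143044]), 'grip_force': 0.0, 'finger_gap': 85.29680998488655}
```

```bash
python3 -c "
import cv2
a=cv2.imread('pics/top.png')[100:345,60:530];cv2.imwrite('pics/top2.png',cv2.resize(a,(800,417),interpolation=cv2.INTER_CUBIC))"
```

```text
(no output)
```

View pics/top2.png

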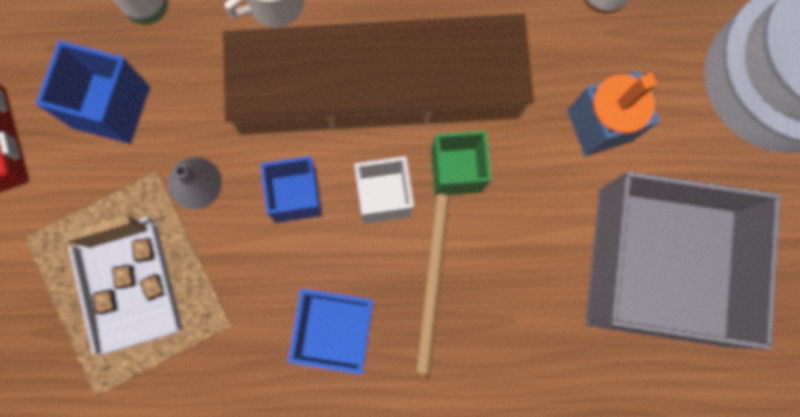

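The crop shows the cabinet at the top, with the small blue (290,190), white (383,188) and green (460,162) canisters in front of it. Two larger blue decoys stand at (95,90) and (330,330). The tray holds four rusks near (125,275), and the spurtle tip ends just in front of green.

```bash
cat >> h.py <<'E'
def to(x,y,z,rpy,frm=None):
    s=r.sense(); p0,e0=(s["tool_pos"],s["tcp_rot"]) if frm is None else frm
    R0=Ro.from_euler("xyz",e0,degrees=True); R1=Ro.from_euler("xyz",rpy,degrees=True)
    d=R0.inv().apply(np.array([x,y,z],float)-p0)/1000
    w=(R0.inv()*R1).as_rotvec()
    print("to",np.round(d,4).tolist(),np.round(w,4).tolist())
    return (np.array([x,y,z],float),rpy)
E
python3 - <<'E'
from h import *
a=to(501,360,200,[180,0,105.3])
to(501,360,46,[180,0,105.3],a)
W=np.load("top.npy")
# cabinet front edge line & rusks/board refinement
m=(np.abs(W[...,2]-90)<5)&(W[...,0]>600)&(np.abs(W[...,1])<230)
rect=cv2.minAreaRect(W[m][:,:2].astype(np.float32)); b=cv2.boxPoints(rect); print("cab",rect,np.round(b))
m=(W[...,2]>78)&(W[...,2]<95)&(np.hypot(W[...,0]-501,W[...,1]-360)<60)
print("board",cv2.minAreaRect(W[m][:,:2].astype(np.float32)))
E
```

```text
to [-0.3261, -0.0763, 0.0313] [0.0001, -0.0, 0.9129]
to [0.0, -0.0, 0.154] [0.0, 0.0, 0.0]
cab ((735.2988891601562, -5.03765869140625), (417.57373046875, 248.23037719726562), 82.25981903076172) [[ 584. -195.]
 [ 830. -229.]
 [ 886.  185.]
 [ 640.  219.]]
board ((500.525634765625, 360.49969482421875), (13.125297546386719, 84.36864471435547), 15.331006050109863)
```

```bash
python3 -m jog '[-0.06,-0.014,0.006,0,0,0.18, -0.12,-0.028,0.012,0,0,0.36, -0.18,-0.042,0.018,0,0,0.54, -0.24,-0.056,0.024,0,0,0.72, -0.29,-0.07,0.03,0,0,0.9, -0.326,-0.076,0.031,0,0,0.913, -0.326,-0.076,0.031,0,0,0.913]' 1 100
python3 -m jog '[0,0,0.04,0,0,0, 0,0,0.08,0,0,0, 0,0,0.12,0,0,0, 0,0,0.145,0,0,0, 0,0,0.154,0,0,0, 0,0,0.154,0,0,0]'
python3 -m jog '[0,0,0,0,0,0, 0,0,0,0,0,0, 0,0,0,0,0,0, 0,0,0,0,0,0, 0,0,0,0,0,0, 0,0,0,0,0,0]' -1 100
python3 - <<'E'
from h import *
a=to(501,360,260,[180,0,105.3])
b=to(560,150,300,[180,0,60],a)
E
```

```text
time: 2.17
tool_pos: [503.0, 358.3, 199.9]
tcp_rot: [-180.0, 0.0, 105.1]
ft_force: [0.0, 0.2, 0.5]
finger_gap: 85.4
grip_force: 0.0
time: 2.92
tool_pos: [500.5, 360.7, 46.4]
tcp_rot: [-180.0, 0.0, 105.3]
ft_force: [-0.1, -0.7, -0.0]
finger_gap: 85.3
grip_force: 0.0
time: 3.68
tool_pos: [501.0, 360.4, 46.8]
tcp_rot: [-180.0, -0.0, 105.3]
ft_force: [-3.7, -1.9, 6.6]
finger_gap: 10.9
grip_force: 98.8
to [-0.0003, -0.0001, -0.2132] [-0.0, -0.0001, -0.0001]
to [-0.2181, 0.0015, -0.04] [0.0, -0.0, 0.7906]
```

```bash
python3 -m jog '[0,0,-0.006,0,0,0, 0,0,-0.02,0,0,0, 0,0,-0.05,0,0,0, 0,0,-0.09,0,0,0, 0,0,-0.13,0,0,0, 0,0,-0.17,0,0,0, 0,0,-0.2,0,0,0, 0,0,-0.213,0,0,0]'
python3 - <<'E'
from h import *
W=np.load("top.npy")
q=W[(W[...,1]<-400)&(W[...,0]>480)&(W[...,2]>15)]
q=q[~((np.abs(q[:,0]-439)<115)&(np.abs(q[:,1]+382)<115))]
for lo in range(480,800,40):
    k=q[(q[:,0]>=lo)&(q[:,0]<lo+40)]
    if len(k): print(lo,len(k),"ymax %.0f ymin %.0f zmax %.0f"%(k[:,1].max(),k[:,1].min(),k[:,2].max()))
a=to(560,150,300,[180,0,90])
b=to(590,-150,290,[180,0,75],a)
c=to(579,-433,260,[180,0,70],b)
E
```

```text
time: 4.68
tool_pos: [501.9, 360.8, 262.5]
tcp_rot: [179.8, -0.1, 105.3]
ft_force: [0.8, -0.3, -3.9]
finger_gap: 10.7
grip_force: 97.6
560 321 ymax -531 ymin -616 zmax 82
600 1629 ymax -483 ymin -619 zmax 150
640 1567 ymax -467 ymin -586 zmax 150
680 1510 ymax -465 ymin -591 zmax 163
720 1296 ymax -468 ymin -599 zmax 151
760 749 ymax -484 ymin -604 zmax 150
to [-0.2186, 0.0006, -0.0377] [0.004, -0.0016, 0.267]
to [-0.3, 0.03, 0.01] [0.0, -0.0, 0.2618]
to [-0.2762, 0.0626, 0.03] [-0.0, -0.0, 0.0873]
```

```bash
python3 -m jog '[-0.015,0,-0.01,0,0,0.02, -0.045,0,-0.02,0,0,0.06, -0.08,0,-0.03,0,0,0.1, -0.115,0,-0.037,0,0,0.14, -0.15,0,-0.038,0,0,0.18, -0.18,0,-0.038,0,0,0.22, -0.205,0,-0.038,0,0,0.25, -0.219,0,-0.038,0,0,0.267]'
python3 -m jog '[-0.02,0.002,0,0,0,0.02, -0.06,0.006,0,0,0,0.06, -0.105,0.01,0,0,0,0.1, -0.15,0.015,0.003,0,0,0.14, -0.2,0.02,0.006,0,0,0.18, -0.25,0.025,0.01,0,0,0.22, -0.285,0.028,0.01,0,0,0.25, -0.3,0.03,0.01,0,0,0.262]'
python3 -m jog '[-0.02,0.005,0.002,0,0,0.01, -0.055,0.013,0.005,0,0,0.02, -0.1,0.023,0.01,0,0,0.03, -0.145,0.033,0.015,0,0,0.045, -0.19,0.043,0.02,0,0,0.06, -0.235,0.053,0.025,0,0,0.07, -0.265,0.06,0.03,0,0,0.087, -0.276,0.063,0.03,0,0,0.087]'
python3 - <<'E'
from h import *
a=to(579,-433,190,[180,0,70])
E
```

```text
time: 5.68
tool_pos: [558.5, 147.0, 295.9]
tcp_rot: [-179.9, 0.0, 89.8]
ft_force: [-0.1, -0.1, -3.9]
finger_gap: 11.0
grip_force: 97.6
time: 6.68
tool_pos: [588.3, -153.1, 286.8]
tcp_rot: [-179.9, 0.0, 74.8]
ft_force: [0.2, 0.2, -2.3]
finger_gap: 10.9
grip_force: 97.7
time: 7.68
tool_pos: [577.4, -435.1, 255.8]
tcp_rot: [-179.9, -0.0, 69.9]
ft_force: [0.9, 1.0, -3.6]
finger_gap: 10.8
grip_force: 97.8
to [0.0025, 0.0009, 0.0658] [-0.0019, -0.0006, -0.0009]
```

```bash
python3 -m jog '[0,0,0.015,0,0,0, 0,0,0.035,0,0,0, 0,0,0.055,0,0,0, 0,0,0.068,0,0,0, 0,0,0.07,0,0,0]'
python3 -m jog '[0,-0.005,-0.019,-0.131,0,0, 0,-0.012,-0.038,-0.262,0,0, 0,-0.022,-0.055,-0.393,0,0, 0,-0.034,-0.071,-0.524,0,0, 0,-0.048,-0.085,-0.654,0,0, 0,-0.063,-0.097,-0.785,0,0, 0,-0.08,-0.107,-0.916,0,0, 0,-0.099,-0.115,-1.047,0,0]'
python3 -m jog '[0,-0.006,-0.019,-0.131,0,0, 0,-0.012,-0.037,-0.262,0,0, 0,-0.012,-0.037,-0.262,0,0, 0,-0.012,-0.037,-0.262,0,0, 0,-0.012,-0.037,-0.262,0,0, 0,-0.012,-0.037,-0.262,0,0, 0,-0.012,-0.037,-0.262,0,0, 0,-0.012,-0.037,-0.262,0,0]'
cat > b.py <<'E'
from h import *
import sys
p=r.snapshot("top"); save(p,sys.argv[1]); W=cloud(p)
for n in sys.argv[2:]:
    for o in r.outline_of(p,n)[:6]:
        q=W[o["region"]]; q=q[~np.isnan(q[:,0])]
        if len(q)<5: continue
        zt=np.percentile(q[:,2],97); t=q[q[:,2]>zt-6]
        c,s,a=cv2.minAreaRect(t[:,:2].astype(np.float32)); print(n,round(o["score"],2),"ztop %.0f"%zt,np.round(c,1),np.round(s),round(a,1))
E
python3 b.py t3 rusk1 bin tray
```

```text
time: 8.3
tool_pos: [577.5, -432.8, 185.2]
tcp_rot: [-179.8, -0.1, 70.0]
ft_force: [0.5, 0.7, -2.4]
finger_gap: 10.7
grip_force: 97.8
time: 9.3
tool_pos: [484.8, -399.9, 304.8]
tcp_rot: [119.6, 0.2, 70.0]
ft_force: [0.2, 1.3, -2.2]
finger_gap: 11.0
grip_force: 98.6
time: 10.3
tool_pos: [450.9, -389.6, 311.1]
tcp_rot: [105.1, -0.1, 70.2]
ft_force: [1.6, -0.2, -3.4]
finger_gap: 10.9
grip_force: 101.2
rusk1 0.58 ztop 38 [ 377.1 -311.3] [ 8. 16.] 79.3
rusk1 0.52 ztop 29 [ 409.5 -342.9] [30. 25.] 68.8
bin 0.79 ztop 120 [ 443.3 -358. ] [143. 191.] 79.6
tray 0.68 ztop 325 [ 434.2 -381.7] [85. 44.] 72.7
```

View pics/t3.png

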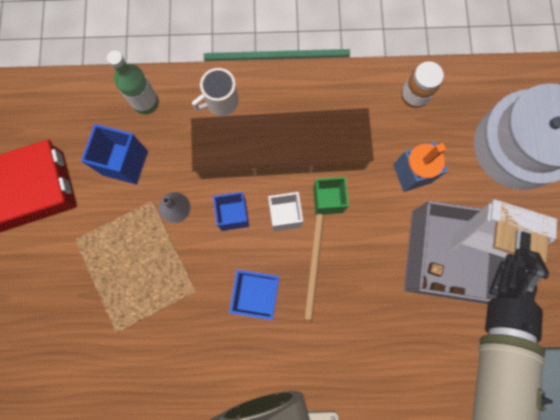

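The tray is tipped over the caddy. Four rusks lie on the caddy floor at (437,269), (424,284), (437,287) and (457,290), and none are left on the mat.

```bash
python3 -m jog '[0,0,0,0.164,0,0, 0,0,0,0.328,0,0, 0,0,0,0.491,0,0, 0,0,0,0.655,0,0, 0,0,0,0.818,0,0, 0,0,0,0.982,0,0, 0,0,0,1.145,0,0, 0,0,0,1.309,0,0]'
python3 - <<'E'
from h import *
a=to(580,-150,300,[180,0,75])
b=to(560,150,300,[180,0,90],a)
c=to(496,362.6,230,[180,0,105.3],b)
to(496,362.6,48,[180,0,105.3],c)
E
```

```text
time: 11.5
tool_pos: [451.2, -390.0, 312.6]
tcp_rot: [-179.7, 0.0, 70.1]
ft_force: [0.2, -0.3, -2.6]
finger_gap: 10.8
grip_force: 100.9
to [0.2695, 0.0394, 0.0123] [-0.0047, -0.0001, -0.0855]
to [0.2846, -0.097, -0.0] [-0.0, 0.0, -0.2618]
to [0.2126, -0.064, 0.07] [0.0, 0.0, -0.267]
to [0.0, -0.0, 0.182] [0.0, 0.0, 0.0]
```

```bash
python3 -m jog '[0.03,0.005,0.002,-0.004,0,-0.01, 0.07,0.01,0.004,-0.004,0,-0.02, 0.11,0.016,0.006,-0.004,0,-0.03, 0.15,0.022,0.008,-0.004,0,-0.045, 0.19,0.028,0.01,-0.004,0,-0.06, 0.23,0.034,0.012,-0.004,0,-0.07, 0.257,0.038,0.012,-0.004,0,-0.08, 0.27,0.039,0.012,-0.004,0,-0.085]'
python3 -m jog '[0.02,-0.006,0,0,0,-0.02, 0.06,-0.02,0,0,0,-0.05, 0.1,-0.034,0,0,0,-0.09, 0.145,-0.05,0,0,0,-0.13, 0.19,-0.065,0,0,0,-0.17, 0.235,-0.08,0,0,0,-0.21, 0.27,-0.092,0,0,0,-0.25, 0.285,-0.097,0,0,0,-0.262]'
python3 -m jog '[0.02,-0.006,0.005,0,0,-0.02, 0.05,-0.015,0.015,0,0,-0.06, 0.09,-0.027,0.03,0,0,-0.11, 0.13,-0.039,0.043,0,0,-0.16, 0.17,-0.051,0.056,0,0,-0.21, 0.2,-0.06,0.066,0,0,-0.25, 0.213,-0.064,0.07,0,0,-0.267, 0.213,-0.064,0.07,0,0,-0.267]'
python3 - <<'E'
from h import *
to(496,362.6,48,[180,0,105.3])
p=r.snapshot("top")
for n in ["mat","tray"]:
  for o in r.outline_of(p,n)[:2]: 
    q=cloud(p)[o["region"]];print(n,o["score"],cv2.minAreaRect(q[q[:,2]<12][:,:2].astype(np.float32)))
E
```

```text
time: 12.5
tool_pos: [579.7, -147.7, 299.2]
tcp_rot: [179.9, -0.1, 75.1]
ft_force: [-0.3, -1.0, -2.8]
finger_gap: 10.7
grip_force: 100.8
time: 13.5
tool_pos: [558.5, 153.0, 299.5]
tcp_rot: [179.8, -0.0, 90.2]
ft_force: [0.4, -0.7, -1.5]
finger_gap: 11.1
grip_force: 100.9
time: 14.5
tool_pos: [495.1, 364.0, 228.6]
tcp_rot: [179.9, 0.1, 105.3]
ft_force: [0.6, -0.7, -1.5]
finger_gap: 10.9
grip_force: 100.8
to [-0.0014, 0.0002, 0.1807] [0.0016, 0.0014, 0.0004]
mat 0.95 ((438.4809265136719, 346.23724365234375), (242.06320190429688, 201.8720703125), 26.262248992919922)
tray 0.89 ((457.8360595703125, 384.2567443847656), (216.3999481201172, 62.72472381591797), 7.7125468254089355)
```

```bash
python3 -m jog '[0,0,0.03,0,0,0, 0,0,0.065,0,0,0, 0,0,0.1,0,0,0, 0,0,0.135,0,0,0, 0,0,0.16,0,0,0, 0,0,0.173,0,0,0, 0,0,0.18,0,0,0, 0,0,0.181,0,0,0]'
python3 -m jog '[0,0,0.001,0,0,0, 0,0,0.001,0,0,0, 0,0,0.001,0,0,0, 0,0,0.001,0,0,0]' 1
python3 -m jog '[0,0,-0.03,0,0,0, 0,0,-0.08,0,0,0, 0,0,-0.14,0,0,0, 0,0,-0.2,0,0,0, 0,0,-0.2,0,0,0]'
python3 - <<'E'
from h import *
a=to(560,150,260,[180,0,150])
b=to(620,-200,270,[180,0,110],a)
E
```

```text
time: 15.65
tool_pos: [496.4, 364.1, 48.8]
tcp_rot: [179.8, 0.0, 105.3]
ft_force: [0.0, -0.3, -2.9]
finger_gap: 10.9
grip_force: 100.7
time: 16.15
tool_pos: [496.0, 364.3, 47.5]
tcp_rot: [179.8, 0.0, 105.3]
ft_force: [0.5, -0.3, -0.4]
finger_gap: 81.7
grip_force: 0.0
time: 16.77
tool_pos: [498.2, 366.0, 255.1]
tcp_rot: [179.2, -0.1, 105.3]
ft_force: [0.8, -0.5, -0.5]
finger_gap: 85.2
grip_force: 0.0
to [-0.2247, 0.0027, -0.0055] [0.0147, 0.0031, -0.78]
to [-0.227, -0.2731, -0.01] [0.0, -0.0, 0.6981]
```

```bash
cat > brush.py <<'E'
from h import *
for cam in ["top","scene"]:
    p=r.snapshot(cam); W=cloud(p)
    d=np.hypot(W[...,0]-639,W[...,1]+313)
    t=W[(d<40)&(W[...,2]>188)&(W[...,2]<206)]; q=W[(d<60)&(W[...,2]>100)&(W[...,2]<116)]
    if len(t)>4: print(cam,len(t),"handle",cv2.minAreaRect(t[:,:2].astype(np.float32)),t.mean(0))
    if len(q)>9: print("disc",cv2.minEnclosingCircle(q[:,:2].astype(np.float32)),len(q))
    side=W[(d<40)&(W[...,2]>125)]; print(cv2.minAreaRect(side[:,:2].astype(np.float32)))
E
python3 brush.py; python3 b.py t4 tray rusk1 can_white can_green can_blue
python3 -m jog '[-0.03,0,0,0,0,-0.1, -0.07,0,0,0,0,-0.1, -0.12,0,0,0,0,-0.1, -0.17,0,0,0,0,-0.1, -0.21,0,0,0,0,-0.1, -0.225,0,0,0,0,-0.1, -0.225,0,0,0,0,-0.1]'
python3 - <<'E'
from h import *
for cam in ["wrist"]:
    pass
a=to(590,-200,300,[180,0,110])
E
```

```text
top 85 handle ((639.0160522460938, -313.60504150390625), (16.678022384643555, 16.658782958984375), 18.323558807373047) [ 637.52566349 -312.32576428  197.90612975]
disc ((639.1209716796875, -313.76629638671875), 50.204952239990234) 939
((638.820068359375, -313.4696960449219), (16.525047302246094, 17.462085723876953), 21.21674346923828)
scene 40 handle ((642.1715698242188, -313.5583801269531), (18.107505798339844, 16.034055709838867), 23.31477165222168) [ 644.22517228 -312.50214112  195.40232951]
disc ((642.9332275390625, -314.325439453125), 49.547401428222656) 393
((643.0963745117188, -313.2145690917969), (19.512451171875, 16.504806518554688), 20.52875328063965)
tray 0.56 ztop 87 [497.3 364.1] [13. 82.] 15.2
rusk1 0.63 ztop 40 [ 372.  -298.3] [10. 35.] 13.7
rusk1 0.62 ztop 29 [ 409.7 -341.3] [26. 25.] 71.4
rusk1 0.62 ztop 39 [ 368.3 -341. ] [24. 16.] 67.3
rusk1 0.56 ztop 38 [ 360.8 -383.7] [24. 13.] 88.4
rusk1 0.55 ztop 91 [ 7.049e+02 -7.000e-01] [126. 404.] 1.7
can_white 0.61 ztop 91 [545.2  -5.1] [67. 66.] 6.6
can_green 0.8 ztop 91 [ 579.  -108.1] [67. 66.] 2.5
can_green 0.45 ztop 87 [497.5 364.1] [13. 82.] 15.2
can_blue 0.76 ztop 91 [549.5 116.1] [67. 66.] 7.3
can_blue 0.62 ztop 122 [685.5 377.4] [91. 90.] 73.8
can_blue 0.58 ztop 122 [364.1  64.3] [88. 88.] 79.6
time: 18.05
tool_pos: [554.7, 146.7, 246.8]
tcp_rot: [179.9, 0.0, 110.9]
ft_force: [0.0, 1.6, 0.9]
finger_gap: 85.6
grip_force: 0.0
to [-0.3365, -0.0909, -0.0531] [0.0017, 0.0006, 0.0165]
```

View pics/t4.png

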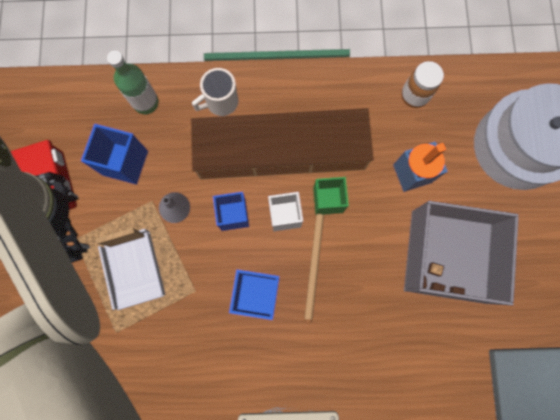

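The tray is empty on its mat (130,270), and four rusks are in the caddy around (440,283). The canisters and bystanders are where they were.

```bash
python3 -m jog '[-0.04,-0.01,-0.006,0.002,0,0.017, -0.09,-0.024,-0.014,0.002,0,0.017, -0.14,-0.038,-0.022,0.002,0,0.017, -0.19,-0.051,-0.03,0.002,0,0.017, -0.24,-0.065,-0.038,0.002,0,0.017, -0.29,-0.08,-0.046,0.002,0,0.017, -0.33,-0.09,-0.053,0.002,0,0.017, -0.336,-0.091,-0.053,0.002,0,0.017]'
python3 - <<'E'
from h import *
a=to(639.5,-313.5,240,[180,0,110])
E
```

```text
time: 19.05
tool_pos: [590.8, -200.1, 300.6]
tcp_rot: [180.0, 0.1, 110.0]
ft_force: [-0.8, 0.2, 0.1]
finger_gap: 85.5
grip_force: 0.0
to [-0.1231, 0.0069, 0.0607] [0.0007, 0.0013, -0.0003]
```

```bash
python3 -m jog '[-0.04,0.002,0.01,0,0,0, -0.09,0.005,0.03,0,0,0, -0.123,0.007,0.06,0,0,0, -0.123,0.007,0.061,0,0,0, -0.123,0.007,0.061,0,0,0]'
python3 -m jog '[0,0,0.03,0,0,0, 0,0,0.06,0,0,0, 0,0,0.09,0,0,0, 0,0,0.102,0,0,0, 0,0,0.102,0,0,0]'
python3 -m jog '[0,0,0,0,0,0, 0,0,0,0,0,0, 0,0,0,0,0,0, 0,0,0,0,0,0, 0,0,0,0,0,0, 0,0,0,0,0,0]' -1 60
```

```text
time: 19.68
tool_pos: [639.7, -310.1, 239.5]
tcp_rot: [180.0, -0.0, 110.2]
ft_force: [0.5, 0.1, 1.0]
finger_gap: 85.5
grip_force: 0.0
time: 20.3
tool_pos: [639.4, -311.3, 138.3]
tcp_rot: [180.0, 0.1, 110.1]
ft_force: [0.8, 0.1, 0.0]
finger_gap: 85.4
grip_force: 0.0
time: 21.05
tool_pos: [639.4, -312.6, 138.2]
tcp_rot: [179.9, 0.1, 110.1]
ft_force: [-0.6, -0.0, 3.0]
finger_gap: 15.2
grip_force: 58.9
```

```bash
python3 -m jog '[0,0,-0.01,0,0,0, 0,0,-0.04,0,0,0, 0,0,-0.08,0,0,0, 0,0,-0.12,0,0,0, 0,0,-0.155,0,0,0, 0,0,-0.16,0,0,0, 0,0,-0.16,0,0,0]'
python3 - <<'E'
from h import *
p=r.snapshot("top"); W=cloud(p)
s=r.sense(); print(s["tool_pos"],s["finger_gap"],s["ft_force"])
for n in ["can_white","can_green","can_blue"]:
    for o in r.outline_of(p,n)[:3]:
        q=W[o["region"]]; q=q[~np.isnan(q[:,0])]; zt=np.percentile(q[:,2],97); t=q[q[:,2]>zt-6]; print(n,round(zt),cv2.minAreaRect(t[:,:2].astype(np.float32)))
p=r.snapshot("scene"); save(p,"s5"); W=cloud(p)
for o in r.outline_of(p,"brush")[:1]:
    q=W[o["region"]]; q=q[~np.isnan(q[:,0])]; print(np.percentile(q,[2,50,98],axis=0))
to(545.5,-5,298,[180,0,110])
E
```

```text
time: 21.92
tool_pos: [638.9, -312.2, 296.9]
tcp_rot: [180.0, 0.0, 110.1]
ft_force: [-0.7, -0.7, -1.8]
finger_gap: 15.1
grip_force: 58.5
[ 638.53044879 -311.93870945  295.62807073] 15.323406377688926 [-0.43240879 -0.49932835 -1.50718453]
can_white 91 ((545.1184692382812, -5.246421813964844), (66.4601821899414, 65.95941162109375), 6.594790935516357)
can_white 91 ((549.3995971679688, 116.12179565429688), (66.74514770507812, 66.26570129394531), 7.021468639373779)
can_green 91 ((578.7356567382812, -108.04456329345703), (66.51934051513672, 66.25823211669922), 2.8685128688812256)
can_blue 91 ((549.2340087890625, 115.87263488769531), (66.50291442871094, 66.13412475585938), 7.53786039352417)
can_blue 122 ((685.4837646484375, 377.27642822265625), (89.9713134765625, 89.42700958251953), 72.89710998535156)
can_blue 122 ((364.33038330078125, 64.3866958618164), (88.52120971679688, 88.47569274902344), 79.58501434326172)
[[ 616.18262998 -343.80208399  176.2362676 ]
 [ 658.34411158 -303.68591159  242.70797487]
 [ 676.16986683 -279.46886187  278.86923411]]
to [0.3203, 0.0179, -0.0018] [-0.0012, -0.0008, 0.0012]
```

```bash
python3 -m jog '[0.02,0.001,0,0,0,0, 0.06,0.003,0,0,0,0, 0.11,0.006,0,0,0,0, 0.17,0.009,0,0,0,0, 0.23,0.013,0,0,0,0, 0.28,0.016,0,0,0,0, 0.31,0.018,0,0,0,0, 0.32,0.018,0,0,0,0]'
python3 -m jog '[0,0,0.02,0,0,0, 0,0,0.05,0,0,0, 0,0,0.05,0,0,0, 0,0,0.05,0,0,0]'
python3 - <<'E'
from h import *
to(545.3,-5.2,143,[180,0,110])
p=r.snapshot("scene"); save(p,"s6")
cv2.imwrite("pics/s6c.png",cv2.resize(cv2.imread("pics/s6.png")[120:260,180:380],(800,560)))
E
```

```text
time: 23.22
tool_pos: [545.6, -3.8, 297.2]
tcp_rot: [180.0, 0.1, 110.2]
ft_force: [-0.2, 0.1, -2.2]
finger_gap: 15.2
grip_force: 58.6
time: 23.72
tool_pos: [546.3, -6.4, 247.2]
tcp_rot: [-180.0, 0.1, 110.0]
ft_force: [0.7, 0.6, -0.3]
finger_gap: 15.2
grip_force: 58.6
to [0.0016, -0.0005, 0.1042] [-0.0001, 0.001, -0.0001]
```

View pics/s6c.png

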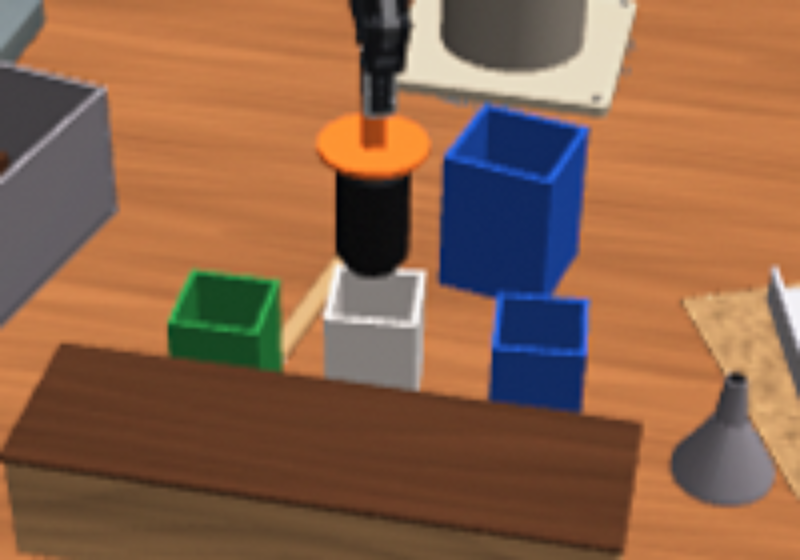

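The brush hangs vertically at (375,230), centred over the white canister at (375,320).

```bash
python3 -m jog '[0.001,0,0.03,0,0,0, 0.001,0,0.06,0,0,0, 0.001,0,0.085,0,0,0, 0.001,0,0.1,0,0,0, 0.001,0,0.104,0,0,0, 0.001,0,0.104,0,0,0, 0.001,0,0.104,0,0,0]'
python3 -m jog '[0,0,-0.03,0,0,0, 0,0,-0.06,0,0,0, 0,0,-0.073,0,0,0, 0,0,-0.073,0,0,0, 0,0,-0.073,0,0,0, 0,0,-0.073,0,0,0]'
python3 -m jog '[0,0,0.03,0,0,0, 0,0,0.06,0,0,0, 0,0,0.07,0,0,0, 0,0,0.073,0,0,0, 0,0,0.073,0,0,0, 0,0,0.073,0,0,0]'
python3 -m jog '[0,0,-0.03,0,0,0, 0,0,-0.06,0,0,0, 0,0,-0.073,0,0,0, 0,0,-0.073,0,0,0, 0,0,-0.11,0,0,0, 0,0,-0.155,0,0,0, 0,0,-0.155,0,0,0]'
python3 - <<'E'
from h import *
p=r.snapshot("top"); W=cloud(p)
for n in ["can_white","can_green"]:
    for o in r.outline_of(p,n)[:1]:
        q=W[o["region"]]; q=q[~np.isnan(q[:,0])]; zt=np.percentile(q[:,2],97); t=q[q[:,2]>zt-6]; print(n,round(zt),cv2.minAreaRect(t[:,:2].astype(np.float32)))
a=to(579,-108,290,[180,0,110])
E
```

```text
time: 24.65
tool_pos: [546.8, -4.8, 144.7]
tcp_rot: [179.9, 0.1, 110.1]
ft_force: [-0.1, -0.4, -1.5]
finger_gap: 15.5
grip_force: 58.7
time: 25.4
tool_pos: [545.1, -4.5, 214.7]
tcp_rot: [-179.9, 0.0, 110.1]
ft_force: [-0.5, 1.1, -1.4]
finger_gap: 15.5
grip_force: 58.6
time: 26.15
tool_pos: [546.8, -4.7, 144.6]
tcp_rot: [179.9, 0.1, 110.1]
ft_force: [0.2, 0.5, -0.9]
finger_gap: 15.4
grip_force: 58.7
time: 27.02
tool_pos: [547.4, -4.7, 301.4]
tcp_rot: [179.7, 0.2, 110.1]
ft_force: [0.6, 0.6, -1.8]
finger_gap: 15.3
grip_force: 58.9
can_white 94 ((521.4833984375, 0.7517356872558594), (79.20328521728516, 60.339664459228516), 71.41744995117188)
can_green 92 ((535.6080322265625, -76.71363830566406), (39.08054733276367, 158.50091552734375), 76.70260620117188)
to [-0.1089, -0.0037, 0.0062] [-0.0021, -0.0001, 0.0011]
```

```bash
cat > cans.py <<'E'
from h import *
p=r.snapshot("top"); W=cloud(p); px=p["pixels"].astype(int)
R,G,B=px[...,0],px[...,1],px[...,2]
ok=(W[...,2]>83)&(W[...,2]<96)&(W[...,0]<650)&(W[...,0]>430)&(np.abs(W[...,1])<220)
for n,m in dict(white=(R>140)&(B>140),green=(G>R+30)&(G>B+15),blue=(B>R+40)&(B>G+20)).items():
    t=W[ok&m]
    if len(t)>20: print(n,len(t),[np.round(v,1) for v in cv2.minAreaRect(t[:,:2].astype(np.float32))])
m=(W[...,2]>10)&(W[...,2]<25)&(np.hypot((W[...,0]-421)/1.4,W[...,1]+68)<95)&(R>G+15)
print("spurtle",cv2.minAreaRect(W[m][:,:2].astype(np.float32)))
E
python3 cans.py
```

```text
white 119 [array([535.7,  -6.3]), array([47.3, 66. ]), np.float64(6.6)]
green 104 [array([576.6, -88.3]), array([28.6, 65.4]), np.float64(87.0)]
blue 85 [array([551.6,  94.7]), array([65.9, 23.5]), np.float64(6.0)]
spurtle ((457.20550537109375, -44.41212463378906), (75.74150848388672, 183.44476318359375), 81.00334930419922)
```

```bash
python3 -m jog '[-0.02,-0.001,0,0,0,0, -0.055,-0.002,0,0,0,0, -0.09,-0.004,0,0,0,0, -0.108,-0.004,0.002,0,0,0, -0.109,-0.004,0.03,0,0,0, -0.109,-0.004,0.054,0,0,0, -0.109,-0.004,0.054,0,0,0, -0.109,-0.004,0.054,0,0,0]'
python3 - <<'E'
from h import *
to(579,-108,143,[180,0,110])
E
```

```text
time: 28.22
tool_pos: [579.7, -108.4, 245.1]
tcp_rot: [179.9, 0.1, 110.1]
ft_force: [0.2, 0.4, -0.4]
finger_gap: 15.4
grip_force: 58.7
to [0.0007, -0.0007, 0.1021] [0.0009, 0.0013, 0.0012]
```

```bash
python3 -m jog '[0.001,0,0.03,0,0,0, 0.001,0,0.06,0,0,0, 0.001,0,0.085,0,0,0, 0.001,0,0.1,0,0,0, 0.001,0,0.102,0,0,0, 0.001,0,0.102,0,0,0, 0.001,0,0.102,0,0,0]'
python3 -m jog '[0,0,-0.03,0,0,0, 0,0,-0.06,0,0,0, 0,0,-0.073,0,0,0, 0,0,-0.073,0,0,0, 0,0,-0.073,0,0,0, 0,0,-0.073,0,0,0]'
python3 -m jog '[0,0,0.03,0,0,0, 0,0,0.06,0,0,0, 0,0,0.07,0,0,0, 0,0,0.073,0,0,0, 0,0,0.073,0,0,0, 0,0,0.073,0,0,0]'
python3 -m jog '[0,0,-0.03,0,0,0, 0,0,-0.06,0,0,0, 0,0,-0.073,0,0,0, 0,0,-0.073,0,0,0, 0,0,-0.11,0,0,0, 0,0,-0.155,0,0,0, 0,0,-0.155,0,0,0]'
python3 cans.py
python3 - <<'E'
from h import *
to(549.4,116,298,[180,0,110])
E
```

```text
time: 29.1
tool_pos: [580.1, -107.7, 143.9]
tcp_rot: [179.9, 0.1, 110.1]
ft_force: [0.6, -0.2, -1.6]
finger_gap: 15.6
grip_force: 58.8
time: 29.85
tool_pos: [578.4, -107.2, 213.7]
tcp_rot: [-179.9, -0.0, 110.1]
ft_force: [0.1, -0.2, -0.5]
finger_gap: 14.9
grip_force: 58.7
time: 30.6
tool_pos: [580.1, -107.7, 143.8]
tcp_rot: [179.9, 0.1, 110.1]
ft_force: [-0.0, -0.4, -0.7]
finger_gap: 15.0
grip_force: 58.8
time: 31.48
tool_pos: [580.6, -107.8, 300.8]
tcp_rot: [179.7, 0.3, 110.1]
ft_force: [0.1, -0.7, -0.8]
finger_gap: 15.4
grip_force: 58.9
white 137 [array([5.446e+02, 2.000e-01]), array([67.1, 55.3]), np.float64(5.6)]
green 131 [array([ 576.4, -108.9]), array([65.7, 64.1]), np.float64(88.7)]
blue 219 [array([549. , 115.6]), array([66.2, 65.2]), np.float64(7.1)]
spurtle ((526.4157104492188, -48.268375396728516), (91.68991088867188, 49.42341995239258), 78.96273803710938)
to [0.2204, 0.0482, -0.0003] [0.0022, 0.0023, 0.0011]
```

```bash
python3 -m jog '[0.03,0.006,0,0,0,0, 0.08,0.017,0,0,0,0, 0.13,0.028,0,0,0,0, 0.18,0.039,0,0,0,0, 0.21,0.046,0,0,0,0, 0.22,0.048,0.02,0,0,0, 0.22,0.048,0.05,0,0,0, 0.22,0.048,0.05,0,0,0]'
python3 -m jog '[0,0,0.003,0,0,0, 0,0,0.003,0,0,0]'
python3 - <<'E'
from h import *
to(549.3,116,143,[180,0,110])
E
```

```text
time: 32.52
tool_pos: [546.0, 114.8, 241.4]
tcp_rot: [-179.5, -0.0, 110.0]
ft_force: [0.2, -0.7, -0.8]
finger_gap: 15.3
grip_force: 58.6
time: 32.78
tool_pos: [549.2, 115.2, 244.8]
tcp_rot: [179.9, 0.1, 110.0]
ft_force: [-0.4, -0.2, 0.0]
finger_gap: 15.1
grip_force: 58.7
to [0.0009, 0.0002, 0.1018] [0.0014, 0.0014, 0.0003]
```

```bash
python3 -m jog '[0.001,0,0.03,0,0,0, 0.001,0,0.06,0,0,0, 0.001,0,0.085,0,0,0, 0.001,0,0.1,0,0,0, 0.001,0,0.102,0,0,0, 0.001,0,0.102,0,0,0, 0.001,0,0.102,0,0,0]'
python3 -m jog '[0,0,-0.03,0,0,0, 0,0,-0.06,0,0,0, 0,0,-0.073,0,0,0, 0,0,-0.073,0,0,0, 0,0,-0.073,0,0,0, 0,0,-0.073,0,0,0]'
python3 -m jog '[0,0,0.03,0,0,0, 0,0,0.06,0,0,0, 0,0,0.07,0,0,0, 0,0,0.073,0,0,0, 0,0,0.073,0,0,0, 0,0,0.073,0,0,0]'
python3 -m jog '[0,0,-0.03,0,0,0, 0,0,-0.06,0,0,0, 0,0,-0.073,0,0,0, 0,0,-0.073,0,0,0, 0,0,-0.11,0,0,0, 0,0,-0.155,0,0,0, 0,0,-0.155,0,0,0]'
python3 cans.py
python3 - <<'E'
from h import *
to(639.4,-312.6,298,[180,0,110])
E
```

```text
time: 33.65
tool_pos: [549.4, 116.7, 143.6]
tcp_rot: [179.8, 0.1, 110.1]
ft_force: [-0.1, -0.1, -0.5]
finger_gap: 15.4
grip_force: 58.8
time: 34.4
tool_pos: [547.7, 116.5, 213.6]
tcp_rot: [-179.9, 0.0, 110.1]
ft_force: [-0.7, -0.7, -1.6]
finger_gap: 15.7
grip_force: 58.7
time: 35.15
tool_pos: [549.3, 116.7, 143.5]
tcp_rot: [179.9, 0.1, 110.1]
ft_force: [-0.2, 0.8, -1.0]
finger_gap: 15.5
grip_force: 58.7
time: 36.02
tool_pos: [549.9, 116.9, 300.4]
tcp_rot: [179.7, 0.1, 110.1]
ft_force: [0.4, -0.4, -1.0]
finger_gap: 15.6
grip_force: 58.9
white 236 [array([545.2,  -5.2]), array([66.3, 65.9]), np.float64(6.6)]
green 231 [array([ 578.3, -108.2]), array([65.9, 66.3]), np.float64(3.1)]
blue 30 [array([528.6, 143.1]), array([31.2,  6.8]), np.float64(18.6)]
spurtle ((425.94134521484375, -32.69239044189453), (89.3027114868164, 249.32110595703125), 81.07215881347656)
to [-0.4344, -0.0624, 0.0003] [0.0024, 0.0015, 0.0012]
```

```bash
python3 -m jog '[-0.03,-0.004,0,0,0,0, -0.08,-0.011,0,0.002,0,0, -0.14,-0.02,0,0.002,0,0, -0.2,-0.029,0,0.002,0.001,0, -0.26,-0.037,0,0.002,0.001,0, -0.32,-0.046,0,0.002,0.001,0, -0.38,-0.055,0,0.002,0.001,0.001, -0.42,-0.06,0,0.002,0.001,0.001]'
python3 -m jog '[-0.01,-0.002,0,0,0,0, -0.014,-0.002,0,0,0,0, -0.014,-0.002,0,0,0,0]'
python3 - <<'E'
from h import *
to(639.4,-312.6,139,[180,0,110])
E
```

```text
time: 37.08
tool_pos: [635.0, -301.0, 293.6]
tcp_rot: [-179.7, -0.2, 109.9]
ft_force: [0.7, 1.1, -0.6]
finger_gap: 15.5
grip_force: 58.8
time: 37.45
tool_pos: [639.0, -311.0, 296.9]
tcp_rot: [-179.9, -0.1, 110.1]
ft_force: [0.9, -0.3, -0.0]
finger_gap: 15.0
grip_force: 58.7
to [-0.0018, 0.0001, 0.1579] [-0.0021, -0.001, 0.0011]
```

```bash
python3 -m jog '[-0.001,0,0.02,0,0,0, -0.001,0,0.05,0,0,0, -0.001,0,0.08,0,0,0, -0.001,0,0.11,0,0,0, -0.001,0,0.135,0,0,0, -0.001,0,0.15,0,0,0, -0.001,0,0.157,0,0,0, -0.001,0,0.158,0,0,0]'
python3 -m jog '[0,0,0.001,0,0,0, 0,0,0.001,0,0,0, 0,0,0.001,0,0,0, 0,0,0.001,0,0,0]' 1
python3 -m jog '[0,0,-0.03,0,0,0, 0,0,-0.08,0,0,0, 0,0,-0.12,0,0,0, 0,0,-0.14,0,0,0, 0,0,-0.14,0,0,0]'
python3 - <<'E'
from h import *
a=to(585,-108.1,200,[180,0,182])
E
```

```text
time: 38.45
tool_pos: [639.2, -313.1, 139.7]
tcp_rot: [-179.9, 0.0, 110.0]
ft_force: [0.4, 0.8, -1.6]
finger_gap: 15.4
grip_force: 58.7
time: 38.95
tool_pos: [639.2, -313.4, 138.9]
tcp_rot: [-179.9, 0.0, 110.0]
ft_force: [-0.0, -0.3, -0.4]
finger_gap: 85.1
grip_force: 0.0
time: 39.58
tool_pos: [640.0, -313.6, 280.2]
tcp_rot: [180.0, 0.1, 110.0]
ft_force: [0.2, -0.1, -0.0]
finger_gap: 85.3
grip_force: 0.0
to [0.2121, 0.0186, 0.0797] [-0.0012, 0.0023, -1.2566]
```

```bash
python3 -m jog '[0.03,0.002,0.01,0,0,-0.18, 0.07,0.006,0.02,0,0,-0.36, 0.12,0.011,0.04,0,0,-0.54, 0.16,0.014,0.06,0,0,-0.72, 0.2,0.018,0.08,0,0,-0.9, 0.212,0.019,0.08,0,0,-1.08, 0.212,0.019,0.08,0,0,-1.25, 0.212,0.019,0.08,0,0,-1.252]'
python3 - <<'E'
from h import *
W=np.load("top.npy")
for s in range(1):
    m=(W[...,2]>84)&(W[...,2]<97)&(np.abs(W[...,1])<190)&(W[...,0]>625)&(W[...,0]<790)
    pts=W[m]
    F=[];K=[]
    for y in range(-185,186,10):
        k=pts[np.abs(pts[:,1]-y)<5]
        if len(k)>5: F.append((y,k[:,0].min()));K.append((y,k[:,0].max()))
    for L in (F,K):
        L=np.array(L); c=np.polyfit(L[:,0],L[:,1],1); res=L[:,1]-np.polyval(c,L[:,0]); print("slope deg",-np.degrees(np.arctan(c[0])),"x0",c[1],"std",res.std())
print("brush");
E
python3 brush.py; python3 cans.py
python3 - <<'E'
from h import *
to(579,-108.1,36,[180,0,181.7])
E
```

```text
time: 40.58
tool_pos: [583.2, -106.9, 195.8]
tcp_rot: [180.0, -0.3, -178.3]
ft_force: [-0.2, 0.7, -0.5]
finger_gap: 85.2
grip_force: 0.0
slope deg 1.805028804108992 x0 642.7576127696278 std 0.5867685288459838
slope deg 1.8185170829505137 x0 766.8076681995315 std 0.7127651375876056
brush
top 77 handle ((640.74169921875, -313.39691162109375), (16.388090133666992, 16.890745162963867), 19.333473205566406) [ 639.19391566 -313.22746167  198.18442486]
disc ((630.751953125, -335.49951171875), 28.180078506469727) 218
((640.27099609375, -313.1590881347656), (16.453941345214844, 16.956600189208984), 23.455245971679688)
scene 41 handle ((643.898193359375, -313.45166015625), (21.302438735961914, 15.695293426513672), 16.130273818969727) [ 645.56119294 -312.0771355   194.65475037]
disc ((642.0531616210938, -313.02667236328125), 49.791297912597656) 403
((644.073486328125, -313.8759460449219), (21.454654693603516, 16.960113525390625), 20.385847091674805)
white 136 [array([544.5,   0. ]), array([66.2, 55.5]), np.float64(6.2)]
green 224 [array([ 578.7, -107.7]), array([66.4, 66. ]), np.float64(2.7)]
blue 224 [array([549.3, 115.6]), array([65.9, 65.2]), np.float64(6.9)]
spurtle ((526.0951538085938, -85.32014465332031), (18.85082244873047, 36.462562561035156), 86.64408874511719)
to [0.0044, -0.0004, 0.1613] [-0.0, -0.0033, -0.0031]
```

```bash
python3 -m jog '[0.004,-0.001,0.04,0,-0.003,-0.003, 0.004,-0.001,0.09,0,-0.003,-0.003, 0.004,-0.001,0.13,0,-0.003,-0.003, 0.004,-0.001,0.155,0,-0.003,-0.003, 0.004,-0.001,0.161,0,-0.003,-0.003, 0.004,-0.001,0.161,0,-0.003,-0.003]'
python3 -m jog '[0,0,0,0,0,0, 0,0,0,0,0,0, 0,0,0,0,0,0, 0,0,0,0,0,0, 0,0,0,0,0,0]' -1 30
python3 -m jog '[-0.004,0,0,0,0,0, -0.01,0,0,0,0,0, -0.016,0,0,0,0,0, -0.022,0,0,0,0,0, -0.026,0,0,0,0,0, -0.028,0,0,0,0,0, -0.028,0,0,0,0,0, -0.028,0,0,0,0,0]'
```

```text
time: 41.48
tool_pos: [580.5, -109.0, 37.8]
tcp_rot: [-180.0, 0.1, -178.2]
ft_force: [0.8, 0.3, 0.1]
finger_gap: 85.0
grip_force: 0.0
time: 42.1
tool_pos: [581.7, -109.3, 39.4]
tcp_rot: [-179.9, 0.3, -178.1]
ft_force: [-0.1, -1.3, 6.5]
finger_gap: 65.5
grip_force: 34.7
time: 43.1
tool_pos: [609.4, -108.4, 41.0]
tcp_rot: [-179.9, 0.2, -178.1]
ft_force: [-9.7, 0.5, 20.1]
finger_gap: 65.8
grip_force: 31.8
```

```bash
python3 -m jog '[0,0,-0.003,0,0,0, 0,0,-0.005,0,0,0, 0,0,-0.005,0,0,0]'
python3 -m jog '[-0.002,0,0,0,0,0, -0.002,0,0,0,0,0, -0.002,0,0,0,0,0]'
python3 -m jog '[-0.002,0,0,0,0,0, -0.002,0,0,0,0,0, -0.002,0,0,0,0,0]'
```

```text
time: 43.48
tool_pos: [608.0, -107.6, 42.2]
tcp_rot: [-180.0, 0.0, -178.1]
ft_force: [-0.7, -0.2, -3.8]
finger_gap: 65.6
grip_force: 29.6
time: 43.85
tool_pos: [610.2, -107.7, 42.4]
tcp_rot: [-180.0, 0.1, -178.1]
ft_force: [0.3, -0.5, -3.1]
finger_gap: 65.8
grip_force: 29.6
time: 44.22
tool_pos: [612.3, -107.7, 42.6]
tcp_rot: [-180.0, 0.1, -178.1]
ft_force: [0.0, 0.1, -2.5]
finger_gap: 65.8
grip_force: 29.6
```

```bash
for i in 1 2 3; do :; done; python3 -m jog '[-0.002,0,0,0,0,0, -0.002,0,0,0,0,0, -0.002,0,0,0,0,0]'
python3 -m jog '[-0.002,0,0,0,0,0, -0.002,0,0,0,0,0, -0.002,0,0,0,0,0]'
python3 - <<'E'
from h import *
s=r.sense();print(s["tool_pos"],s["ft_force"])
E
python3 cans.py
```

```text
time: 44.6
tool_pos: [614.3, -107.6, 42.6]
tcp_rot: [-180.0, 0.1, -178.1]
ft_force: [0.0, 0.3, -3.4]
finger_gap: 65.8
grip_force: 29.6
time: 44.98
tool_pos: [616.3, -107.6, 42.6]
tcp_rot: [-180.0, 0.1, -178.1]
ft_force: [-0.5, -0.9, -2.2]
finger_gap: 65.7
grip_force: 29.6
[ 616.31647246 -107.56087284   42.61605925] [-0.4640794  -0.85280263 -2.21270211]
white 124 [array([544.1,   3.4]), array([66.5, 49.3]), np.float64(6.0)]
green 80 [array([ 590. , -104.8]), array([26.2, 62.7]), np.float64(1.4)]
blue 225 [array([549.1, 115.6]), array([65.7, 65.3]), np.float64(6.7)]
spurtle ((0.0, 0.0), (0.0, 0.0), 0.0)
```

```bash
python3 -m jog '[-0.002,0,0,0,0,0, -0.002,0,0,0,0,0, -0.002,0,0,0,0,0]'
python3 -m jog '[-0.002,0,0,0,0,0, -0.002,0,0,0,0,0, -0.002,0,0,0,0,0]'
python3 -m jog '[-0.002,0,0,0,0,0, -0.002,0,0,0,0,0, -0.002,0,0,0,0,0]'
```

```text
time: 45.4
tool_pos: [618.3, -107.5, 42.6]
tcp_rot: [-180.0, 0.1, -178.1]
ft_force: [0.3, 0.6, -3.0]
finger_gap: 66.0
grip_force: 29.6
time: 45.78
tool_pos: [619.4, -107.4, 42.2]
tcp_rot: [-180.0, -0.0, -178.1]
ft_force: [-6.1, -0.5, -1.9]
finger_gap: 65.6
grip_force: 31.0
time: 46.15
tool_pos: [620.0, -107.3, 41.7]
tcp_rot: [180.0, -0.2, -178.1]
ft_force: [-12.0, -0.4, 0.9]
finger_gap: 65.5
grip_force: 32.6
```

```bash
python3 -m jog '[0.001,0,0.003,0,0,0, 0.001,0,0.003,0,0,0, 0.001,0,0.003,0,0,0]'
python3 -m jog '[0,0,0,0,0,0, 0,0,0,0,0,0, 0,0,0,0,0,0, 0,0,0,0,0,0]' 1
python3 -m jog '[0,0,-0.03,0,0,0, 0,0,-0.07,0,0,0, 0,0,-0.12,0,0,0, 0,0,-0.16,0,0,0, 0,0,-0.16,0,0,0]'
python3 - <<'E'
from h import *
to(545.2,-5.2,200,[180,0,181.8])
E
```

```text
time: 46.52
tool_pos: [620.2, -107.4, 40.6]
tcp_rot: [-180.0, -0.0, -178.1]
ft_force: [-12.6, 0.3, 10.9]
finger_gap: 65.3
grip_force: 33.8
time: 47.02
tool_pos: [621.5, -107.4, 39.7]
tcp_rot: [-180.0, 0.1, -178.1]
ft_force: [0.1, 0.3, 0.8]
finger_gap: 85.5
grip_force: 0.0
time: 47.65
tool_pos: [623.7, -107.9, 205.0]
tcp_rot: [-179.8, 0.6, -178.1]
ft_force: [0.6, 0.8, -0.1]
finger_gap: 85.6
grip_force: 0.0
to [0.0751, 0.1053, 0.004] [-0.003, 0.0098, 0.002]
```

```bash
python3 -m jog '[0.015,0.02,0,0,0.009,-0.02, 0.04,0.055,0.002,0,0.009,-0.05, 0.065,0.09,0.004,0,0.009,-0.08, 0.074,0.104,0.004,0,0.009,-0.084, 0.075,0.105,0.004,0,0.009,-0.084, 0.075,0.105,0.004,0,0.009,-0.084]'
python3 cans.py
python3 - <<'E'
from h import *
to(546.2,-5.2,40,[180,0,186.6])
E
```

```text
time: 48.4
tool_pos: [543.2, -5.6, 195.5]
tcp_rot: [-180.0, -0.4, -173.3]
ft_force: [-0.4, -0.1, 0.0]
finger_gap: 85.1
grip_force: 0.0
white 143 [array([536.9,  -6.1]), array([49.5, 65.8]), np.float64(6.5)]
blue 51 [array([543.3, 118. ]), array([89.1, 32.7]), np.float64(59.0)]
spurtle ((456.63507080078125, -72.00596618652344), (158.16021728515625, 96.4058609008789), 21.5509090423584)
to [-0.0041, 0.0003, 0.1554] [-0.0007, -0.0072, 0.0012]
```

```bash
python3 -m jog '[-0.004,0,0.04,0,-0.007,0, -0.004,0,0.09,0,-0.007,0, -0.004,0,0.13,0,-0.007,0, -0.004,0,0.15,0,-0.007,0, -0.004,0,0.155,0,-0.007,0, -0.004,0,0.155,0,-0.007,0]'
python3 -m jog '[0,0,0,0,0,0, 0,0,0,0,0,0, 0,0,0,0,0,0, 0,0,-0.002,0,0,0, 0,0,-0.003,0,0,0, 0,0,-0.003,0,0,0]' -1 30
python3 - <<'E'
from h import *
to(603,-4,43.5,[180,0,181.8])
E
```

```text
time: 49.2
tool_pos: [546.0, -5.1, 40.8]
tcp_rot: [-180.0, -0.0, -173.3]
ft_force: [0.3, 0.9, -0.3]
finger_gap: 85.4
grip_force: 0.0
time: 49.95
tool_pos: [544.8, -4.4, 42.9]
tcp_rot: [180.0, -0.1, -173.3]
ft_force: [-0.0, 0.9, -4.4]
finger_gap: 65.6
grip_force: 34.5
to [-0.0578, -0.0064, -0.0007] [-0.0, -0.0016, 0.0861]
```

```bash
python3 -m jog '[-0.006,-0.001,0,0,0,0.01, -0.015,-0.002,0,0,0,0.025, -0.025,-0.003,0,0,0,0.04, -0.035,-0.004,0,0,0,0.055, -0.045,-0.005,0,0,0,0.07, -0.053,-0.006,0,0,0,0.086, -0.058,-0.006,0,0,0,0.086, -0.058,-0.006,0,0,0,0.086]'
python3 -m jog '[-0.004,0,0,0,0,0, -0.004,0,0,0,0,0, -0.004,0,0,0,0,0]'
python3 -m jog '[-0.002,0,0,0,0,0, -0.002,0,0,0,0,0, -0.002,0,0,0,0,0]'
python3 -m jog '[-0.002,0,0,0,0,0, -0.002,0,0,0,0,0, -0.002,0,0,0,0,0]'
```

```text
time: 50.95
tool_pos: [603.9, -3.7, 43.4]
tcp_rot: [-180.0, -0.0, -178.2]
ft_force: [0.3, 0.7, -4.4]
finger_gap: 65.5
grip_force: 34.4
time: 51.32
tool_pos: [607.6, -3.6, 43.4]
tcp_rot: [-180.0, -0.0, -178.2]
ft_force: [0.6, 0.1, -3.0]
finger_gap: 65.6
grip_force: 34.4
time: 51.7
tool_pos: [609.7, -3.5, 43.4]
tcp_rot: [-180.0, -0.0, -178.2]
ft_force: [0.7, 0.1, -3.6]
finger_gap: 65.4
grip_force: 34.4
time: 52.08
tool_pos: [611.7, -3.5, 43.4]
tcp_rot: [-180.0, -0.0, -178.2]
ft_force: [-0.0, 0.1, -3.6]
finger_gap: 65.3
grip_force: 34.4
```

```bash
python3 -m jog '[-0.001,0,0.001,0,0,0, -0.001,0,0.002,0,0,0, -0.001,0,0.002,0,0,0]'
python3 -m jog '[-0.002,0,0,0,0,0, -0.002,0,0,0,0,0, -0.002,0,0,0,0,0]'
python3 -m jog '[-0.002,0,0,0,0,0, -0.002,0,0,0,0,0, -0.002,0,0,0,0,0]'
```

```text
time: 52.45
tool_pos: [613.0, -3.4, 42.2]
tcp_rot: [-180.0, -0.0, -178.2]
ft_force: [-4.1, 0.7, 5.1]
finger_gap: 65.8
grip_force: 35.1
time: 52.82
tool_pos: [613.6, -3.4, 42.2]
tcp_rot: [-180.0, -0.2, -178.2]
ft_force: [-12.7, 0.3, 11.9]
finger_gap: 65.6
grip_force: 36.1
time: 53.2
tool_pos: [613.6, -3.4, 42.2]
tcp_rot: [-180.0, -0.4, -178.2]
ft_force: [-25.5, -0.7, 21.3]
finger_gap: 65.7
grip_force: 37.0
```

Contact. Release and go on to blue.

```bash
python3 -m jog '[0.003,0,-0.001,0,0,0, 0.003,0,-0.001,0,0,0]'
python3 -m jog '[0,0,0,0,0,0, 0,0,0,0,0,0, 0,0,0,0,0,0, 0,0,0,0,0,0]' 1
python3 -m jog '[0,0,-0.03,0,0,0, 0,0,-0.07,0,0,0, 0,0,-0.12,0,0,0, 0,0,-0.16,0,0,0, 0,0,-0.16,0,0,0]'
python3 cans.py
python3 - <<'E'
from h import *
to(550,115.8,200,[180,0,187])
E
```

```text
time: 53.45
tool_pos: [613.6, -3.4, 42.1]
tcp_rot: [-180.0, -0.0, -178.2]
ft_force: [-1.1, 0.2, -1.9]
finger_gap: 65.4
grip_force: 34.6
time: 53.95
tool_pos: [613.9, -3.4, 42.5]
tcp_rot: [-180.0, -0.0, -178.2]
ft_force: [-0.5, -0.2, -0.6]
finger_gap: 85.2
grip_force: 0.0
time: 54.58
tool_pos: [616.5, -3.6, 207.8]
tcp_rot: [-179.9, 0.5, -178.2]
ft_force: [1.3, -1.0, -0.3]
finger_gap: 85.6
grip_force: 0.0
white 224 [array([611.9,  -2.1]), array([67. , 65.7]), np.float64(1.6)]
green 73 [array([ 603.3, -105.1]), array([64.2, 64.3]), np.float64(2.6)]
blue 47 [array([560.3,  86.1]), array([49.3,  6.4]), np.float64(11.5)]
spurtle ((538.6530151367188, -78.87384796142578), (0.19370783865451813, 11.497162818908691), 88.37853240966797)
to [0.0614, 0.1212, 0.0045] [-0.0011, 0.0039, -0.0908]
```

```bash
python3 -m jog '[0.05,0,-0.02,0,0.004,0, 0.1,0.02,-0.05,0,0.004,0, 0.15,0.08,-0.09,0,0.004,0, 0.18,0.14,-0.1,0,0.004,0, 0.2,0.2,-0.1,0,0.004,0, 0.2,0.25,-0.1,0,0.004,0, 0.2,0.28,-0.1,0,0.004,0, 0.2,0.28,-0.1,0,0.004,0]'
python3 cans.py
python3 - <<'E'
from h import *
p=r.snapshot("scene"); save(p,"s7"); W=cloud(p); px=p["pixels"].astype(int); R,G,B=px[...,0],px[...,1],px[...,2]
ok=(W[...,2]>83)&(W[...,2]<96)&(W[...,0]<660)&(W[...,0]>430)&(np.abs(W[...,1])<220)
for n,m in dict(white=(R>140)&(B>140),green=(G>R+30)&(G>B+15),blue=(B>R+40)&(B>G+20)).items():
    t=W[ok&m]
    if len(t)>20: print(n,len(t),[np.round(v,1) for v in cv2.minAreaRect(t[:,:2].astype(np.float32))])
to(550,115.8,200,[180,0,187])
p=r.snapshot("top"); cv2.imwrite("pics/t7.png",cv2.resize(cv2.cvtColor(p["pixels"],cv2.COLOR_RGB2BGR)[95:255,180:460],(800,457)))
E
```

```text
time: 55.62
tool_pos: [403.7, 272.6, 300.4]
tcp_rot: [-179.9, -0.4, -178.0]
ft_force: [0.5, 0.0, -0.5]
finger_gap: 85.3
grip_force: 0.0
white 252 [array([612.7,  -2. ]), array([68.4, 66. ]), np.float64(1.7)]
green 256 [array([ 603.4, -106.2]), array([66.6, 66. ]), np.float64(1.8)]
blue 230 [array([549.5, 115.6]), array([66.8, 64.9]), np.float64(7.2)]
spurtle ((420.25494384765625, -68.00491333007812), (17.84717559814453, 249.88267517089844), 81.05645751953125)
white 103 [array([612.7,  -1.7]), array([70.2, 66.6]), np.float64(3.0)]
green 153 [array([ 606.3, -106.7]), array([75., 67.]), np.float64(2.5)]
blue 140 [array([553. , 115.1]), array([70.5, 64.3]), np.float64(8.1)]
to [-0.141, -0.1588, 0.1002] [-0.0016, -0.0069, -0.0895]
```

View pics/t7.png

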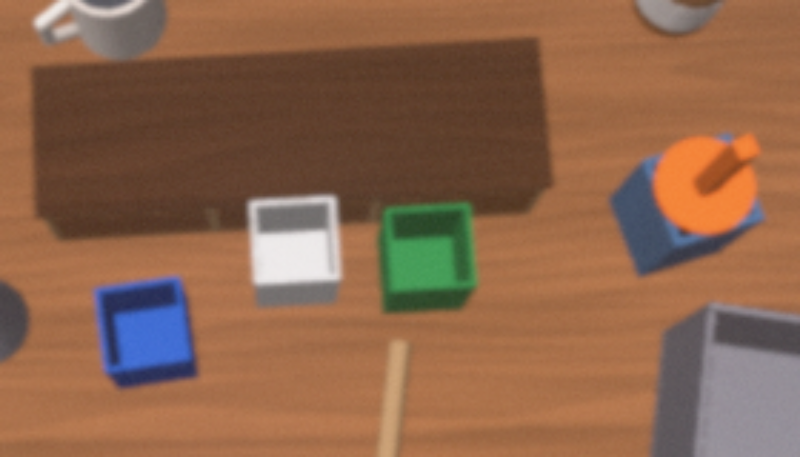

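White (295,250) is flush against the cabinet front. Green (427,255) has slipped in the grip and stands about 12 mm short. Blue (145,330) has still to be slid back.

```bash
python3 -m jog '[-0.03,-0.03,0.01,-0.002,-0.007,-0.02, -0.06,-0.07,0.03,-0.002,-0.007,-0.04, -0.1,-0.11,0.06,-0.002,-0.007,-0.06, -0.13,-0.145,0.09,-0.002,-0.007,-0.08, -0.139,-0.159,0.1,-0.002,-0.007,-0.09, -0.139,-0.159,0.1,-0.002,-0.007,-0.09, -0.139,-0.159,0.1,-0.002,-0.007,-0.09]'
python3 - <<'E'
from h import *
to(549,115.8,41,[180,0,187])
E
```

```text
time: 56.65
tool_pos: [548.6, 116.3, 203.2]
tcp_rot: [179.9, 0.2, -173.1]
ft_force: [0.1, -0.1, 0.9]
finger_gap: 85.3
grip_force: 0.0
to [0.0004, -0.0009, 0.1622] [0.0022, 0.0042, -0.001]
```

```bash
python3 -m jog '[0,-0.001,0.04,0.002,0.004,0, 0,-0.001,0.09,0.002,0.004,0, 0,-0.001,0.135,0.002,0.004,0, 0,-0.001,0.157,0.002,0.004,0, 0,-0.001,0.161,0.002,0.004,0, 0,-0.001,0.161,0.002,0.004,0]'
python3 -m jog '[0,0,0,0,0,0, 0,0,0,0,0,0, 0,0,0,0,0,0, 0,0,-0.002,0,0,0, 0,0,-0.003,0,0,0, 0,0,-0.003,0,0,0]' -1 35
python3 - <<'E'
from h import *
to(602,118,44,[180,0,181.8])
E
```

```text
time: 57.4
tool_pos: [550.0, 115.9, 42.6]
tcp_rot: [-180.0, 0.0, -173.0]
ft_force: [0.4, 0.1, 0.1]
finger_gap: 85.5
grip_force: 0.0
time: 58.15
tool_pos: [548.7, 114.9, 43.4]
tcp_rot: [-180.0, -0.1, -173.1]
ft_force: [-0.3, -0.4, -4.2]
finger_gap: 65.7
grip_force: 40.0
to [-0.0533, -0.0034, -0.0007] [-0.0004, -0.0022, 0.0899]
```

```bash
python3 -m jog '[-0.006,0,0,0,0,0.01, -0.015,-0.001,0,0,0,0.025, -0.025,-0.002,0,0,0,0.04, -0.035,-0.003,0,0,0,0.06, -0.045,-0.003,0,0,0,0.08, -0.05,-0.003,0,0,0,0.09, -0.053,-0.003,0,0,0,0.09, -0.053,-0.003,0,0,0,0.09]'
python3 -m jog '[-0.002,0,0.001,0,0,0, -0.003,0,0.002,0,0,0, -0.003,0,0.002,0,0,0]'
python3 -m jog '[-0.002,0,0,0,0,0, -0.002,0,0,0,0,0, -0.002,0,0,0,0,0]'
python3 -m jog '[-0.002,0,0,0,0,0, -0.002,0,0,0,0,0, -0.002,0,0,0,0,0]'
```

```text
time: 59.15
tool_pos: [602.1, 118.4, 43.7]
tcp_rot: [-180.0, -0.1, -178.2]
ft_force: [-0.1, -0.4, -3.9]
finger_gap: 65.7
grip_force: 40.1
time: 59.52
tool_pos: [605.7, 118.6, 43.1]
tcp_rot: [-180.0, -0.0, -178.2]
ft_force: [-4.3, -1.1, 5.8]
finger_gap: 65.6
grip_force: 41.2
time: 59.9
tool_pos: [607.8, 118.6, 43.1]
tcp_rot: [-180.0, 0.0, -178.2]
ft_force: [-3.7, -0.1, 5.5]
finger_gap: 65.9
grip_force: 41.3
time: 60.28
tool_pos: [609.3, 118.7, 43.1]
tcp_rot: [-180.0, -0.0, -178.2]
ft_force: [-6.1, -1.8, 7.7]
finger_gap: 65.6
grip_force: 41.3
```

```bash
python3 -m jog '[-0.002,0,0,0,0,0, -0.002,0,0,0,0,0, -0.002,0,0,0,0,0]'
python3 -m jog '[-0.001,0,0,0,0,0, -0.001,0,0,0,0,0, -0.001,0,0,0,0,0]'
python3 -m jog '[0.002,0,-0.001,0,0,0, 0.002,0,-0.001,0,0,0]'
python3 -m jog '[0,0,0,0,0,0, 0,0,0,0,0,0, 0,0,0,0,0,0, 0,0,0,0,0,0]' 1
python3 -m jog '[0,0,-0.03,0,0,0, 0,0,-0.07,0,0,0, 0,0,-0.12,0,0,0, 0,0,-0.16,0,0,0, 0,0,-0.16,0,0,0]'
python3 - <<'E'
from h import *
a=to(602,-106.2,200,[180,0,181.8])
E
```

```text
time: 60.65
tool_pos: [609.3, 118.7, 43.1]
tcp_rot: [-180.0, -0.3, -178.2]
ft_force: [-18.5, -2.3, 16.8]
finger_gap: 65.5
grip_force: 42.3
time: 61.02
tool_pos: [609.2, 118.7, 43.0]
tcp_rot: [-180.0, -0.4, -178.2]
ft_force: [-24.7, -3.1, 22.8]
finger_gap: 65.4
grip_force: 42.8
time: 61.28
tool_pos: [609.3, 118.7, 43.0]
tcp_rot: [-180.0, -0.2, -178.2]
ft_force: [-7.7, -1.0, 3.9]
finger_gap: 65.6
grip_force: 41.0
time: 61.78
tool_pos: [610.3, 118.7, 42.8]
tcp_rot: [-180.0, -0.1, -178.2]
ft_force: [0.3, -0.3, -0.2]
finger_gap: 85.2
grip_force: 0.0
time: 62.4
tool_pos: [613.1, 119.1, 208.1]
tcp_rot: [180.0, 0.4, -178.2]
ft_force: [-0.0, -0.2, -0.1]
finger_gap: 85.2
grip_force: 0.0
to [0.0182, -0.2248, 0.0079] [0.0003, 0.0073, 0.0]
```

```bash
python3 -m jog '[0.005,-0.05,0,0,0.007,0, 0.01,-0.1,0.004,0,0.007,0, 0.015,-0.15,0.006,0,0.007,0, 0.018,-0.2,0.008,0,0.007,0, 0.018,-0.224,0.008,0,0.007,0, 0.018,-0.224,0.008,0,0.007,0, 0.018,-0.224,0.008,0,0.007,0]'
python3 - <<'E'
from h import *
to(602,-106.2,41,[180,0,181.8])
E
python3 cans.py
```

```text
time: 63.28
tool_pos: [599.0, -105.0, 194.1]
tcp_rot: [180.0, -0.5, -178.2]
ft_force: [0.7, 0.2, 0.5]
finger_gap: 85.3
grip_force: 0.0
to [-0.0044, -0.0013, 0.153] [0.0004, -0.0094, -0.0]
white 145 [array([ 6.117e+02, -5.000e-01]), array([67.3, 62.4]), np.float64(1.4)]
green 189 [array([ 602.9, -105.8]), array([66.1, 65.4]), np.float64(0.6)]
blue 250 [array([608.5, 120.1]), array([68., 66.]), np.float64(1.8)]
spurtle ((0.0, 0.0), (0.0, 0.0), 0.0)
```

```bash
python3 -m jog '[-0.002,-0.001,0.04,0,-0.007,0, -0.002,-0.001,0.09,0,-0.007,0, -0.002,-0.001,0.13,0,-0.007,0, -0.002,-0.001,0.15,0,-0.007,0, -0.002,-0.001,0.153,0,-0.007,0, -0.002,-0.001,0.153,0,-0.007,0]'
python3 -m jog '[0,0,0,0,0,0, 0,0,0,0,0,0, 0,0,0,0,0,0, 0,0,0,0,0,0, 0,0,0,0,0,0]' -1 35
```

```text
time: 64.08
tool_pos: [601.4, -106.7, 43.5]
tcp_rot: [-179.9, 0.0, -178.2]
ft_force: [0.4, 0.6, 0.0]
finger_gap: 85.4
grip_force: 0.0
time: 64.7
tool_pos: [601.7, -107.2, 44.1]
tcp_rot: [-179.9, 0.1, -178.2]
ft_force: [0.1, -1.1, 6.8]
finger_gap: 65.9
grip_force: 39.5
```

```bash
python3 -m jog '[-0.002,0,0,0,0,0, -0.005,0,0,0,0,0, -0.008,0,0,0,0,0, -0.009,0,0,0,0,0, -0.009,0,0,0,0,0]'
python3 -m jog '[-0.002,0,0,0,0,0, -0.002,0,0,0,0,0, -0.002,0,0,0,0,0]'
python3 -m jog '[-0.002,0,0,0,0,0, -0.002,0,0,0,0,0, -0.002,0,0,0,0,0]'
```

```text
time: 65.32
tool_pos: [609.7, -107.4, 44.1]
tcp_rot: [-179.9, -0.0, -178.2]
ft_force: [-6.4, -2.2, 10.1]
finger_gap: 65.5
grip_force: 40.5
time: 65.7
tool_pos: [611.8, -107.3, 44.1]
tcp_rot: [-179.9, 0.0, -178.2]
ft_force: [-6.0, -1.5, 9.6]
finger_gap: 65.4
grip_force: 40.6
time: 66.08
tool_pos: [613.3, -107.3, 44.1]
tcp_rot: [-179.9, -0.1, -178.2]
ft_force: [-9.0, -2.4, 12.6]
finger_gap: 66.0
grip_force: 40.7
```

```bash
python3 -m jog '[-0.002,0,0,0,0,0, -0.002,0,0,0,0,0, -0.002,0,0,0,0,0]'
python3 -m jog '[-0.001,0,0,0,0,0, -0.001,0,0,0,0,0, -0.001,0,0,0,0,0]'
python3 -m jog '[0.002,0,-0.001,0,0,0, 0.002,0,-0.001,0,0,0]'
python3 -m jog '[0,0,0,0,0,0, 0,0,0,0,0,0, 0,0,0,0,0,0, 0,0,0,0,0,0]' 1
python3 -m jog '[0,0,-0.03,0,0,0, 0,0,-0.07,0,0,0, 0,0,-0.12,0,0,0, 0,0,-0.18,0,0,0, 0.04,0,-0.2,0,0,0, 0.1,0,-0.22,0,0,0, 0.16,0,-0.22,0,0,0, 0.2,0,-0.22,0,0,0]'
python3 -m jog '[0,-0.05,0,0,0,0, 0.01,-0.1,0,0,0,0, 0.02,-0.15,0,0,0,0, 0.02,-0.15,0,0,0,0]'
python3 cans.py; python3 b.py t9 tray mat rusk1 funnel spurtle;python3 brush.py
```

```text
time: 66.45
tool_pos: [613.2, -107.3, 44.1]
tcp_rot: [-179.9, -0.3, -178.2]
ft_force: [-22.0, -2.3, 21.2]
finger_gap: 65.6
grip_force: 41.6
time: 66.82
tool_pos: [613.2, -107.3, 44.0]
tcp_rot: [-179.9, -0.4, -178.2]
ft_force: [-26.9, -1.7, 25.9]
finger_gap: 65.4
grip_force: 42.0
time: 67.08
tool_pos: [613.3, -107.1, 44.1]
tcp_rot: [-179.9, -0.2, -178.2]
ft_force: [-10.1, -1.9, 11.2]
finger_gap: 65.9
grip_force: 40.4
time: 67.58
tool_pos: [614.2, -106.2, 42.8]
tcp_rot: [-180.0, -0.1, -178.2]
ft_force: [-0.1, -0.8, -0.0]
finger_gap: 85.2
grip_force: 0.0
time: 68.58
tool_pos: [412.7, -112.4, 263.5]
tcp_rot: [-179.9, -0.0, -178.2]
ft_force: [0.0, -1.0, 0.6]
finger_gap: 85.4
grip_force: 0.0
time: 69.08
tool_pos: [398.2, -265.8, 263.0]
tcp_rot: [-179.9, -0.1, -178.4]
ft_force: [-0.3, 1.0, -0.9]
finger_gap: 85.4
grip_force: 0.0
white 248 [array([612.5,  -1.9]), array([68. , 65.9]), np.float64(1.6)]
green 247 [array([ 615.1, -105.2]), array([67.7, 66.2]), np.float64(1.8)]
blue 252 [array([608.3, 120.1]), array([67.8, 65.7]), np.float64(1.8)]
spurtle ((420.38397216796875, -68.03070068359375),
[... 322 characters left out ...]
1.8 256.4] [15. 15.] 42.7
top 86 handle ((640.568115234375, -312.83026123046875), (16.217016220092773, 16.742046356201172), 18.407548904418945) [ 639.54985583 -312.45596486  197.64411043]
disc ((639.0676879882812, -313.54071044921875), 50.09844970703125) 952
((640.3530883789062, -312.71075439453125), (16.506288528442383, 17.14657211303711), 18.69757843017578)
scene 40 handle ((642.3553466796875, -314.4953308105469), (24.880596160888672, 15.172423362731934), 12.577003479003906) [ 645.46924668 -312.28913757  194.87656309]
disc ((642.2310791015625, -313.7131652832031), 51.076045989990234) 399
((642.3544311523438, -314.2696838378906), (25.177942276000977, 17.348247528076172), 15.143000602722168)
```

View pics/t9.png

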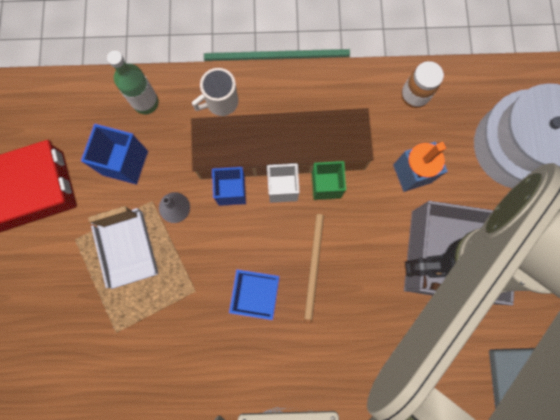

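All three canisters are now flush in a row. The tray has been knocked back to (125,248) on the mat, so I'll regrasp it and recentre it.

```bash
python3 -m jog '[-0.03,0.05,-0.01,0,0,0.1, -0.06,0.11,-0.02,0,0,0.2, -0.08,0.17,-0.03,0,0,0.3, -0.09,0.23,-0.03,0,0,0.4, -0.1,0.29,-0.03,0,0,0.5, -0.1,0.35,-0.03,0,0,0.6, -0.1,0.4,-0.03,0,0,0.7, -0.1,0.4,-0.03,0,0,0.8]'
python3 - <<'E'
from h import *
p=r.snapshot("top"); W=cloud(p); px=p["pixels"].astype(int)
m=(W[...,2]>76)&(W[...,2]<95)&(np.abs(W[...,1]-370)<100)&(np.abs(W[...,0]-520)<90)&(px[...,0]>px[...,2]+20)
c,s,a=cv2.minAreaRect(W[m][:,:2].astype(np.float32)); print(m.sum(),c,s,a)
yaw=a if s[0]<s[1] else a-90
print("yaw",yaw,"tray",np.array(c)-59*np.array([np.cos(np.radians(yaw)),np.sin(np.radians(yaw))]))
A=to(c[0],c[1],220,[180,0,90+yaw]); B=to(c[0],c[1],47,[180,0,90+yaw],A)
E
```

```text
time: 70.53
tool_pos: [485.8, 143.9, 292.9]
tcp_rot: [-180.0, -0.1, 136.1]
ft_force: [-0.0, -2.0, 0.5]
finger_gap: 85.3
grip_force: 0.0
35 (543.5018310546875, 367.6322326660156) (2.0114338397979736, 41.46034240722656) 15.86277961730957
yaw 15.86277961730957 tray [486.7486056  351.50550329]
to [0.1159, 0.2015, 0.0727] [-0.0015, -0.0005, 0.5217]
to [-0.0, -0.0, 0.173] [0.0, 0.0, 0.0]
```

```bash
cat > tray.py <<'E'
from h import *
p=r.snapshot("top"); W=cloud(p)
m=(W[...,2]>76)&(W[...,2]<95)&(np.abs(W[...,1]-370)<75)&(np.abs(W[...,0]-520)<70)
m=cv2.morphologyEx(m.astype(np.uint8),cv2.MORPH_OPEN,np.ones((2,2)))>0
c,s,a=cv2.minAreaRect(W[m][:,:2].astype(np.float32)); print(m.sum(),c,s,a)
yaw=a if s[0]<s[1] else a-90
print("yaw",yaw,"tray",np.array(c)-59*np.array([np.cos(np.radians(yaw)),np.sin(np.radians(yaw))]))
A=to(c[0],c[1],220,[180,0,90+yaw]); B=to(c[0],c[1],47,[180,0,90+yaw],A)
E
python3 tray.py
```

```text
25 (541.9932861328125, 372.0698547363281) (1.5768678188323975, 30.269447326660156) 15.34105396270752
yaw 15.34105396270752 tray [485.09556831 356.46057204]
to [0.1199, 0.2049, 0.0726] [-0.0016, -0.0003, 0.5361]
to [0.0, -0.0, 0.173] [0.0, 0.0, 0.0]
```

```bash
python3 -m jog '[-0.05,-0.04,0,0,0,0, -0.1,-0.08,0,0,0,0, -0.12,-0.12,0,0,0,0, -0.14,-0.16,0,0,0,0, -0.14,-0.2,0,0,0,0, -0.14,-0.2,0,0,0,0]'
python3 tray.py
```

```text
time: 71.38
tool_pos: [446.9, -103.5, 293.3]
tcp_rot: [-179.9, 0.0, 135.8]
ft_force: [1.1, 0.8, -0.2]
finger_gap: 85.4
grip_force: 0.0
256 (541.21630859375, 388.2563781738281) (10.585009574890137, 96.28792572021484) 15.779366493225098
yaw 15.779366493225098 tray [484.43966545 372.21228911]
to [0.2744, 0.4175, 0.073] [-0.0008, 0.0004, 0.5255]
to [0.0, -0.0, 0.173] [0.0, 0.0, 0.0]
```

Run:
```python
from h import *
p=r.snapshot("top"); W=cloud(p)
m=(W[...,2]>60)&(W[...,2]<100)&(np.abs(W[...,1]-380)<90)&(np.abs(W[...,0]-520)<80)
n,l,st,_=cv2.connectedComponentsWithStats(m.astype(np.uint8))
for i in range(1,n):
    t=W[l==i]; k=t[t[:,2]>80]
    if len(t)>20: print(st[i],len(k),cv2.minAreaRect(k[:,:2].astype(np.float32)) if len(k)>4 else "",t.min(0).round(),t.max(0).round())
cv2.imwrite("pics/t10.png",cv2.resize(cv2.cvtColor(p["pixels"],cv2.COLOR_RGB2BGR)[190:340,60:210],(600,600)))
```

```text
[ 88 206  42  18 341] 238 ((544.6898193359375, 382.81378173828125), (12.377336502075195, 83.91986846923828), 16.310075759887695) [528. 341.  60.] [561. 424.  91.]
```

View pics/t10.png

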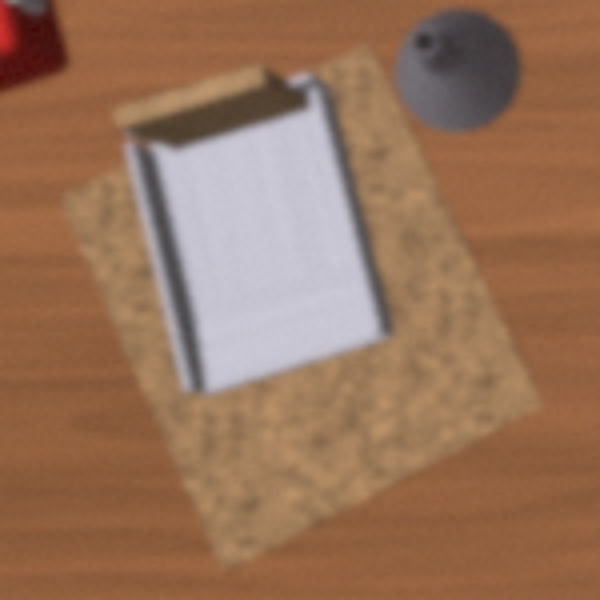

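The tray, still upright and empty, sits at the back-left of the mat; its grip board is at (200,105) in the crop.

Run:
```python
from h import *
A=to(500,200,280,[180,0,106]); B=to(544.5,382.8,220,[180,0,106],A)
```

```text
to [0.1726, 0.2529, 0.0131] [-0.0007, 0.0001, 0.5226]
to [0.1635, 0.0932, 0.06] [0.0, 0.0, 0.0]
```

```bash
python3 -m jog '[0.03,0.04,0,0,0,0.1, 0.06,0.09,0,0,0,0.2, 0.09,0.13,0.003,0,0,0.3, 0.12,0.17,0.006,0,0,0.4, 0.15,0.21,0.01,0,0,0.5, 0.173,0.253,0.013,0,0,0.523, 0.173,0.253,0.013,0,0,0.523]'
python3 -m jog '[0.04,0.02,0.01,0,0,0, 0.08,0.045,0.03,0,0,0, 0.12,0.07,0.045,0,0,0, 0.155,0.09,0.058,0,0,0, 0.163,0.093,0.06,0,0,0, 0.163,0.093,0.06,0,0,0]'
python3 - <<'E'
from h import *
to(544.5,382.8,47,[180,0,106])
E
```

```text
time: 72.35
tool_pos: [499.3, 204.9, 278.7]
tcp_rot: [-179.8, -0.1, 106.3]
ft_force: [-0.2, -0.2, -0.3]
finger_gap: 85.4
grip_force: 0.0
time: 73.1
tool_pos: [543.9, 383.3, 219.4]
tcp_rot: [-179.9, 0.0, 106.1]
ft_force: [0.2, -0.2, 0.4]
finger_gap: 85.4
grip_force: 0.0
to [-0.0005, 0.0008, 0.1724] [-0.0021, 0.0006, 0.0014]
```

```bash
python3 -m jog '[0,0.001,0.04,0,0,0, 0,0.001,0.09,0,0,0, 0,0.001,0.14,0,0,0, 0,0.001,0.165,0,0,0, 0,0.001,0.172,0,0,0, 0,0.001,0.172,0,0,0]'
python3 -m jog '[0,0,0,0,0,0, 0,0,0,0,0,0, 0,0,0,0,0,0, 0,0,0,0,0,0, 0,0,0,0,0,0, 0,0,0,0,0,0]' -1 80
python3 -m jog '[0,0,-0.005,0,0,0, 0,0,-0.013,0,0,0, 0,0,-0.02,0,0,0, -0.001,-0.01,-0.02,0,0,0, -0.002,-0.025,-0.02,0,0,0, -0.004,-0.04,-0.02,0,0,0, -0.005,-0.05,-0.02,0,0,0, -0.005,-0.052,-0.02,0,0,0]'
python3 -m jog '[0,0,0.006,0,0,0, 0,0,0.013,0,0,0, 0,0,0.018,0,0,0, 0,0,0.019,0,0,0, 0,0,0.019,0,0,0]'
python3 -m jog '[0,0,0,0,0,0, 0,0,0,0,0,0, 0,0,0,0,0,0, 0,0,0,0,0,0]' 1
python3 -m jog '[0,0,-0.03,0,0,0, 0,0,-0.08,0,0,0, 0,0,-0.14,0,0,0, 0,0,-0.2,0,0,0, -0.04,-0.02,-0.2,0,0,0, -0.09,-0.05,-0.2,0,0,0, -0.15,-0.08,-0.2,0,0,0, -0.2,-0.1,-0.2,0,0,0]'
python3 -m jog '[-0.06,0,0,0,0,0, -0.12,0,0,0,0,0, -0.17,0,0,0,0,0, -0.22,0,0,0,0,0, -0.26,0,0,0,0,0, -0.26,0,0,0,0,0]'
python3 cans.py; python3 brush.py | head -1;python3 b.py t11 rusk1 bin funnel spurtle mat
python3 - <<'E'
from h import *
p=r.snapshot("top"); W=cloud(p)
k=W[(W[...,2]>80)&(W[...,2]<100)&(np.abs(W[...,1]-370)<90)&(np.abs(W[...,0]-500)<60)]
print(cv2.minAreaRect(k[:,:2].astype(np.float32)), len(k))
E
```

```text
time: 73.85
tool_pos: [545.7, 383.0, 49.1]
tcp_rot: [-180.0, -0.0, 106.0]
ft_force: [-0.0, 0.5, 0.8]
finger_gap: 85.7
grip_force: 0.0
time: 74.6
tool_pos: [544.8, 383.6, 48.1]
tcp_rot: [-179.9, -0.0, 106.0]
ft_force: [-2.2, -0.5, 4.7]
finger_gap: 11.3
grip_force: 79.0
time: 75.6
tool_pos: [495.5, 364.1, 67.7]
tcp_rot: [-179.9, 0.0, 106.0]
ft_force: [0.7, 0.3, -1.9]
finger_gap: 10.9
grip_force: 78.1
time: 76.22
tool_pos: [496.3, 364.3, 48.6]
tcp_rot: [-179.9, 0.0, 106.0]
ft_force: [0.8, -0.6, -1.8]
finger_gap: 11.1
grip_force: 78.2
time: 76.72
tool_pos: [496.4, 364.4, 49.0]
tcp_rot: [-179.9, -0.0, 106.0]
ft_force: [0.1, 0.3, 0.6]
finger_gap: 81.9
grip_force: 0.0
time: 77.72
tool_pos: [454.8, 143.0, 249.1]
tcp_rot: [-180.0, 0.0, 106.0]
ft_force: [0.7, 0.2, 0.4]
finger_gap: 85.3
grip_force: 0.0
time: 78.47
tool_pos: [527.3, -107.9, 248.7]
tcp_rot: [-179.9, 0.0, 105.8]
ft_force: [-1.0, -0.1, -1.0]
finger_gap: 85.5
grip_force: 0.0
white 224 [array([612.1,  -2.1]), array([67. , 65.7]), np.float64(1.5)]
blue 248 [array([608.6, 119.2]), array([68.3, 67.1]), np.float64(2.5)]
spurtle ((453.4620056152344, -73.23641204833984), (17.614559173583984, 177.2200469970703), 80.97895812988281)
((0.0, 0.0), (0.0, 0.0), 0.0)
rusk1 0.56 ztop 118 [ 351.9 -357.3] [13.  2.] 73.2
rusk1 0.39 ztop 59 [ 359.9 -316.8] [2. 0.] -91.4
bin 0.65 ztop 120 [ 450.9 -310. ] [339. 191.] 80.3
bin 0.25 ztop 39 [ 368.2 -346.2] [16. 15.] 61.6
funnel 0.93 ztop 86 [571.8 255.6] [16. 14.] 44.6
spurtle 0.72 ztop 20 [443.2 -74.4] [ 47. 194.] 66.8
mat 0.62 ztop 7 [440. 349.] [244. 204.] 26.1
((497.0158386230469, 363.4764709472656), (12.584897994995117, 84.46023559570312), 16.223705291748047) 240
```

View pics/t11.png

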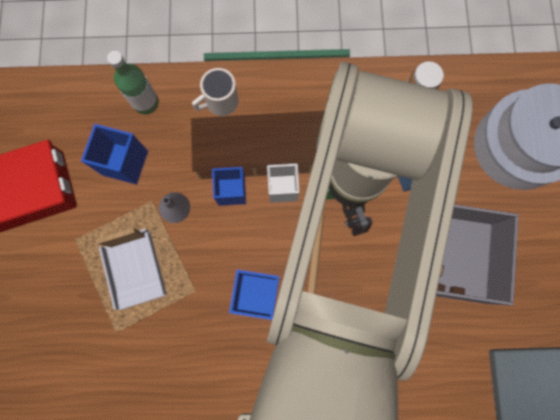

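The tray is back in the middle of its mat at (133,270). White (283,182) and blue (229,186) are flush; the arm hides green, the brush and part of the caddy, which were all in place in the last clear view.

```bash
python3 -c "
from bench import r
print(r.hand_in())"
```

```text
the job is handed in; nothing more can be done
None
```

The job is handed in with no verdict returned: four rusks in the caddy, the tray recentred on its mat after a mid-run knock, all three canisters brushed and flush with the cabinet, the brush hung in its pot, and the funnel and spurtle unmoved (green and the brush were last seen clearly just before the final tray move).

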